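Load the cup steriliser carousel behind its sliding guard

ROBOT

A 6-joint arm with a two-finger parallel gripper is mounted at the origin on the work surface. World frame = base frame: x ahead of the robot, y to its left, z up, the work surface at z = 0. Lengths are in m, angles in rad, forces in N, time in s.
With the tool pointing down it reaches from about 0.4 to 0.825 m from the base axis. Payload 7 kg.
Tool frame: the origin (TCP) lies at the very end of the fingers, on their centre line; the grasp point (between the pads) lies 19 mm behind it; y points along the fingers, z is the direction in which the jaws open and shut, and the axes are right-handed (so a half turn about y gives the same grasp; the last joint's range is limited). The gripper opens to 88 mm and grips with 3 to 60 N. Pads are 19 mm wide; open, the fingers measure 130 mm over their backs; the gripper's body (78 mm by 193 mm) begins 47 mm behind the grasp point.
Start: joints at [-0.853, 0.359, 0.012, 0, -1.224, -0.288], TCP at [0.281, -0.614, 0.227] pointing down, gripper open.
Joint ranges: [-3.07, 3.07], [-1.43, 2.12], [-1.02, 1.25], [-3.03, 1.67], [-3.05, -0], [-3.03, 3.03]. Speed limits (rad/s): [2.39, 2.39, 3.01, 3.14, 3.14, 3.14].

INTERFACE

Orientations are given as a 3x3 rotation matrix whose columns are the frame's x, y, z axes.
In Python, from workcell import state, cams, workorder gives the robot as it stands.
- The arm moves only by the tool drive_tool, never from a script. Its argument "deltas" is a list of rows, each a list of 2 entries, a list of its own where there are three numbers: the shift along the tool's x, y, z in mm, then the turn, a rotation vector about the tool's x, y, z in units of 6 degrees (1.0 is 6 degrees). A call has 1 to 10 rows; each row is the pose to reach, as a shift and turn from the pose measured when the call began, along the tool's axes at that moment; what a row does not reach only later rows make up. A row lasts 1/10 s, in which the tool goes at most 50 mm and 8.59 degrees, less where a joint would pass 70% of its speed; a pose out of reach is approached as far as the arm can. A call with a gripper value outside its range is refused whole. "fingers" is the gripper command: -1 is fully open, 1 is shut, values between are in proportion, set as the call begins (left out, the last holds). The fingers move at their own pace and stop on an object; the grip force is fixed at half the most. Time passes only in rows, so rows that repeat a pose let the fingers close. It gives the time, the measured TCP pose, the force and the opening at its end, in the units of the state.
- state(): the state, without advancing time (a new reading comes with each control period).
- cams.capture(name): name is "side" or "top"; returns a dict with "frame" (384x512x3 uint8, blue, green, red), "K" (3x3 intrinsics, pixels), "distortion" ([k1, k2, p1, p2, k3] as OpenCV has them; the pictures are not rectified), "world_to_cam" (4x4, takes a point from world to camera coordinates). Camera axes: x right, y down, z forward; pixel columns grow to the right and rows downward; lengths in m; the calibration is good to about 2 mm. A picture is of the moment at which its call begins. There is no depth.
- workorder.hand_in(): hands the job in, once; it reports no verdict.
The state is a dict: "time": time; "joints": joint angles; "joint_velocities": joint speeds; "tau": joint torques, N m; "tcp_pos": TCP position; "tool_rot": TCP orientation; "contact_force": force on the tool from outside, world axes, zero at the start; "ft_torque": the same for the moment, N m; "width": finger opening in m.
Only numpy, scipy, OpenCV 4.12 (cv2) and the standard library are available. Lean on these libraries where they do the work, as an engineer would, in place of code of your own. Each camera call takes 0.05 s, during which the arm holds its last target.

TASK

Load the washed steel cups from the drying mat into the cup steriliser: slide its guard door fully open, stand every cup mouth down in a carousel bay of its own, turning the carousel by its finger posts from click to click to bring free bays under the opening, and leave the cup that is already inside standing in its bay. When all the cups are in, leave the carousel resting in a click position and slide the guard door fully shut; do not disturb the shaker or the chopsticks beside the mat.

Things in the scene. Friction and masses are not known exactly. Their poses are not given: they have to be found in the camera images.
- steriliser: white box with clear panes, fixed: 320 mm in x, from y=-180 to 160 mm, walls 125 mm high, then a control housing to y=204, 130 mm high. Origin on the carousel axis at worktop level, z up. Fixed clear cover (top 129 mm high) from y=-30 mm to 160; from y=-172 to -30, 300 mm long in x, is the opening under the sliding guard. Door tracks along y at x=+-155, top 139 mm
- guard (a joint): travel of the sliding guard door, m: 0 fully shut (end stop), 0.145 fully open (end stop), slid in the steriliser's +y over the fixed cover. Amber pane 300 x 156 mm, top face 136 mm above the worktop; about 2 N friction, stays where left. May start up to 25 mm ajar
- pull (a point): middle of the top edge of the door's black upright pull rib: 90 mm long in the steriliser's x, 12 mm thick in its y (the sliding direction), 36 mm high, top 172 mm above the worktop. Moves with the door
- carousel (a joint): angle of the carousel, rad, counter-clockwise seen from above positive, 0 at the start, turns endlessly both ways. Clicks into a detent at every multiple of 72 degrees (1.2566 rad), one bay then at the window; within half a step the detent pulls it in; pushing it over takes about 2 N at a post
- window (a point): fixed point of the steriliser at its x=0, y=-85 mm, 32 mm above the worktop: where the centre of a bay's floor stands, under the door opening, when the carousel rests in a detent
- bay0 (a point): centre of the floor of bay 0 of the carousel, 85 mm from its axis, 32 mm above the worktop; turns with it. Bays are 72 degrees apart, numbered counter-clockwise; bay 0 starts at the window. One cup each, between a 52 mm hub, two radial fins and a wire rail of 264 mm diameter; fins and rail end below 68 mm above the worktop
- bay1 (a point): centre of the floor of bay 1, as bay0
- bay2 (a point): centre of the floor of bay 2, as bay0
- bay3 (a point): centre of the floor of bay 3, as bay0
- bay4 (a point): centre of the floor of bay 4, as bay0
- post0 (a point): top centre of one of five finger posts for turning the carousel: upright, round, 14 mm thick, black sleeve, 132 mm from the axis, 72 degrees apart, top 120 mm above the worktop (88 mm above the deck). post0 is half a step (36 degrees) counter-clockwise of bay 0, the others likewise of bays 1 to 4. In a detent the two posts beside the window bay are in the opening
- cup1: steel cup standing mouth down on the drying mat: flat closed top, straight round side 68 mm across, 82 mm tall, rolled lip 70 mm across and 5 mm high at the bottom; 0.10 to 0.17 kg. Origin: centre of the mouth (its underside as it stands), z up along the cup. Only 3 or 4 of cup1..cup4 are there in a run
- cup2: another such cup, as cup1 (may be absent)
- cup3: another such cup, as cup1 (may be absent)
- cup4: another such cup, as cup1 (may be absent)
- inside_a: a cup of the same kind and axes as cup1, already standing mouth down in a carousel bay at the start; exactly one of inside_a, inside_b, inside_c is there. It stays in the carousel
- inside_b: as inside_a
- inside_c: as inside_a
- shaker: bystander: orange flip-top seasoning shaker, 51 mm diameter, 107 mm tall, standing beyond the mat; origin at the centre of its underside
- chop1: bystander: steel chopstick, 220 mm long, 7 mm wide, 4.5 mm thick, lying on the worktop on the robot's side of the mat; origin at its middle, x along it
- chop2: bystander: steel chopstick, 220 mm long, 7 mm wide, 4.5 mm thick, lying on the worktop on the robot's side of the mat; origin at its middle, x along it
Not all that is in view belongs to the job. What is shaped like the cup4 but pink or red is not meant.

How it is judged:
On the way, in this order (a step that is already met when the one before it is completed fails the run):
1. the guard door is slid fully open (value of joint guard above 0.13 m), for 0.2 s.
2. with the door still open, every cup from the mat stands mouth down in a bay of the carousel (horizontal distance between each of cup1, cup2, cup3, cup4 and steriliser below 0.122 m and angle between each of cup1, cup2, cup3, cup4's own z axis and vertical below 0.12 rad and z of cup1 in the frame of steriliser between 0.024 and 0.04 m and z of cup2 in the frame of steriliser between 0.024 and 0.04 m and z of cup3 in the frame of steriliser between 0.024 and 0.04 m and z of cup4 in the frame of steriliser between 0.024 and 0.04 m and value of joint guard above 0.05 m), for 0.3 s.
3. the guard door is slid shut (value of joint guard below 0.006 m), for 0.2 s.
At the end, for the whole second after the job is handed in: Every cup, the one already inside too, stands at rest, upright (within 7 degrees), mouth down, flat on the carousel deck in a bay; the carousel rests in a click position (a bay within 9 mm of the window point); the guard door is shut (within 6 mm) (horizontal distance between each of cup1, cup2, cup3, cup4, inside_a, inside_b, inside_c and steriliser below 0.122 m and angle between each of cup1, cup2, cup3, cup4, inside_a, inside_b, inside_c's own z axis and vertical below 0.12 rad and z of cup1 in the frame of steriliser between 0.024 and 0.04 m and z of cup2 in the frame of steriliser between 0.024 and 0.04 m and z of cup3 in the frame of steriliser between 0.024 and 0.04 m and z of cup4 in the frame of steriliser between 0.024 and 0.04 m and z of inside_a in the frame of steriliser between 0.024 and 0.04 m and z of inside_b in the frame of steriliser between 0.024 and 0.04 m and z of inside_c in the frame of steriliser between 0.024 and 0.04 m and value of joint guard below 0.006 m and horizontal distance between any of bay0, bay1, bay2, bay3, bay4 and window below 0.009 m and velocity of joint carousel between -0.05 and 0.05 rad/s and linear speed of each of cup1, cup2, cup3, cup4 below 0.02 m/s); the robot touches nothing.
It fails at once if the shaker or a chopstick beside the mat is moved more than 40 mm (distance of any of shaker, chop1, chop2 from where it was at the start of the episode above 0.04 m).
Of cup1, cup2, cup3, cup4 only 3 to 4 are there at a start; the rules pass over those that are not, and their reading is None.
Of inside_a, inside_b, inside_c only 1 to 1 are there at a start; the rules pass over those that are not, and their reading is None.
At some moment in a run one of cup1, cup2, cup3, cup4 may be knocked a few centimetres aside while the robot is not near it.
It also fails if it takes over 210 s, if anything falls off the work surface, if the arm or the gripper's body presses on something with over 40 N, if the wrist force passes 120 N, or if a joint passes its speed limit or range.

## Working session

There is one attempt and no reset: what is moved stays moved. The work goes in short steps, Python scripts to look and compute and a tool call to move; the robot and the scene stay as the last step left them, time stands still between calls to the robot, and variables do not carry over. Pictures are saved under pics/ and viewed, and the job is handed in when it is done.

Besides the shell and the picture viewer there is one more tool, called after "Emit:" as name([rows], argument=value, ...), one row to a line, values as JSON. drive_tool: Moves the arm, as the interface text tells. Its arguments: {"type":"object","properties":{"deltas":{"type":"array","items":{"type":"array"}},"fingers":{"type":"number"}},"required":["deltas"]}

```bash
mkdir -p pics; ls; python3 - <<'E'
from workcell import state,cams
import cv2,numpy as np
s=state();print(s)
for n in("side","top"):
    c=cams.capture(n);cv2.imwrite(f"pics/{n}0.png",c["frame"]);print(n,c["K"],c["distortion"],np.round(c["world_to_cam"],4))
    R=c["world_to_cam"][:3,:3];print(-R.T@c["world_to_cam"][:3,3])
E
```

```text
pics
{'time': 0.0, 'joints': array([-8.52891472e-01,  3.59418645e-01,  1.10511688e-02, -3.73952726e-04,
       -1.22410117e+00, -2.88062353e-01]), 'joint_velocities': array([ 0.00075012,  0.00156003, -0.00067903, -0.00081205,  0.00217048,
        0.00026652]), 'tau': array([-1.66265281e-04, -5.82712376e+01,  2.93068832e+01,  6.99778318e+00,
        6.81131176e-03, -2.58390583e-04]), 'tcp_pos': array([ 0.28104119, -0.61316242,  0.22559452]), 'tool_rot': array([[ 9.09084404e-01, -8.35155033e-04, -4.16611148e-01],
       [ 4.16611962e-01,  1.49090531e-03,  9.09083192e-01],
       [-1.38097631e-04, -9.99998540e-01,  1.70329434e-03]]), 'contact_force': array([ 0.4015523 , -0.21873715,  0.58425138]), 'ft_torque': array([ 0.03430057, -0.0358323 ,  0.01984021]), 'width': 0.08768413200077058}
side [[357.26147797   0.         257.00608125]
 [  0.         357.26147797 192.32074939]
 [  0.           0.           1.        ]] [-0.06232014  0.          0.          0.          0.        ] [[ 0.9954 -0.0961  0.0049 -0.5691]
 [-0.0628 -0.6872 -0.7237  0.0653]
 [ 0.0729  0.7201 -0.6901  1.0053]
 [ 0.      0.      0.      1.    ]]
[ 0.4973027  -0.7337063   0.74374162]
top [[451.18609458   0.         254.69291898]
 [  0.         451.18609458 200.31734278]
 [  0.           0.           1.        ]] [-0.13375432  0.          0.          0.          0.        ] [[ 0.0321 -0.9995  0.003  -0.0829]
 [-0.9787 -0.032  -0.2029  0.5765]
 [ 0.2028  0.0036 -0.9792  1.155 ]
 [ 0.      0.      0.      1.    ]]
[ 0.33256717 -0.06850322  1.24818604]
```

View pics/side0.png

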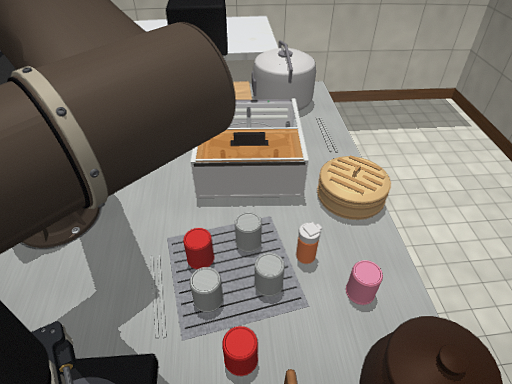

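View pics/top0.png

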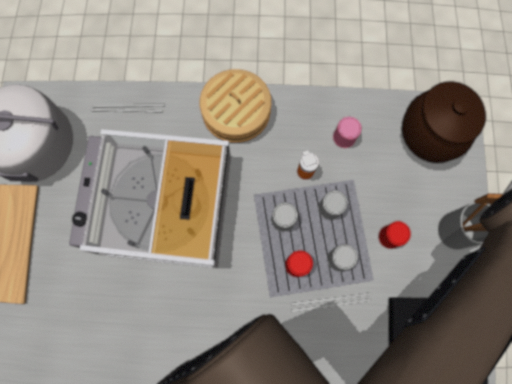

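The side view shows three grey cups on the mat at (248,232), (206,290) and (269,275), with a red one at (198,248). In the top view the grey cups are at (285,216), (335,203) and (344,257). I'll enlarge these and check the object near (475,225).

```bash
cat > h.py <<'E'
from workcell import state,cams
import cv2,numpy as np
def cap(n,save=None):
    c=cams.capture(n)
    if save: cv2.imwrite(f"pics/{save}.png",c["frame"])
    return c
def ray(c,px):
    u=cv2.undistortPoints(np.array([[px]],float),c["K"],np.array(c["distortion"]))[0,0]
    R=c["world_to_cam"][:3,:3];t=c["world_to_cam"][:3,3]
    return -R.T@t,R.T@np.array([u[0],u[1],1])
def onz(c,px,z):
    o,d=ray(c,px);return o+d*(z-o[2])/d[2]
def proj(c,P):
    P=np.atleast_2d(P).astype(float);W=c["world_to_cam"]
    r,_=cv2.Rodrigues(W[:3,:3]);p,_=cv2.projectPoints(P,r,W[:3,3],c["K"],np.array(c["distortion"]));return p[:,0]
def tool(dx,dy,dz):  # world shift -> tool mm
    return np.round(state()["tool_rot"].T@np.array([dx,dy,dz])*1000,1)
def crop(c,x0,y0,x1,y1,k,name):
    cv2.imwrite(f"pics/{name}.png",cv2.resize(c["frame"][y0:y1,x0:x1],None,fx=k,fy=k,interpolation=cv2.INTER_CUBIC))
E
python3 - <<'E'
from h import *
t=cap("top");s=cap("side")
crop(t,60,110,260,280,4,"ct0");crop(t,240,130,512,300,2.9,"ct1");crop(s,140,70,340,220,4,"cs0")
E
```

```text
(no output)
```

View pics/ct0.png

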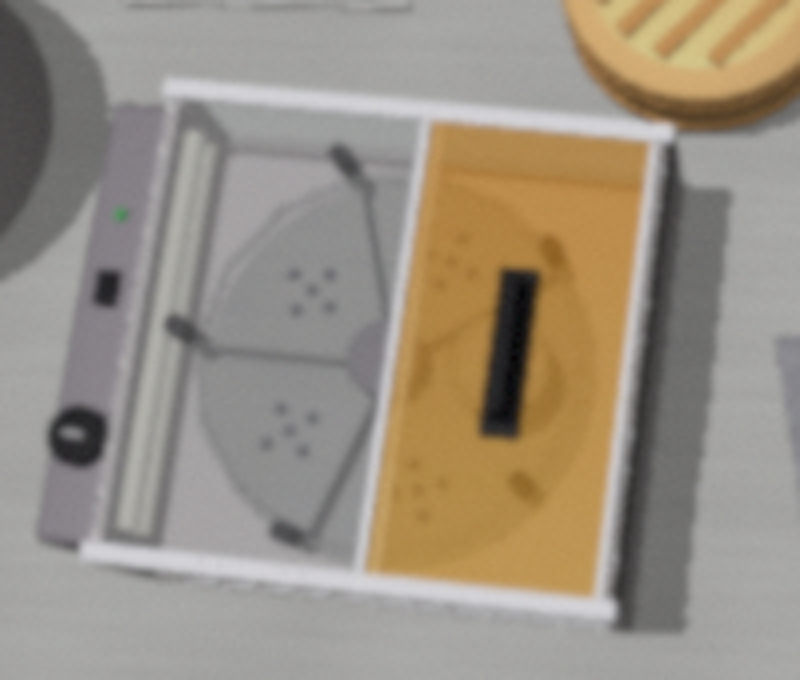

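View pics/ct1.png

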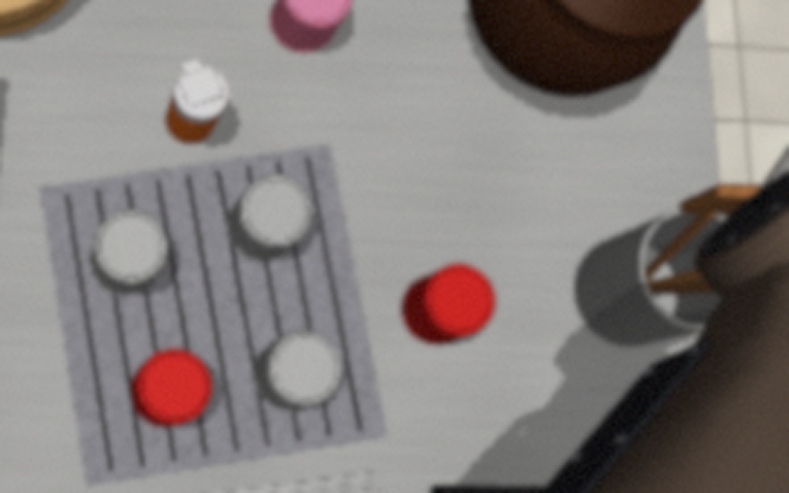

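View pics/cs0.png

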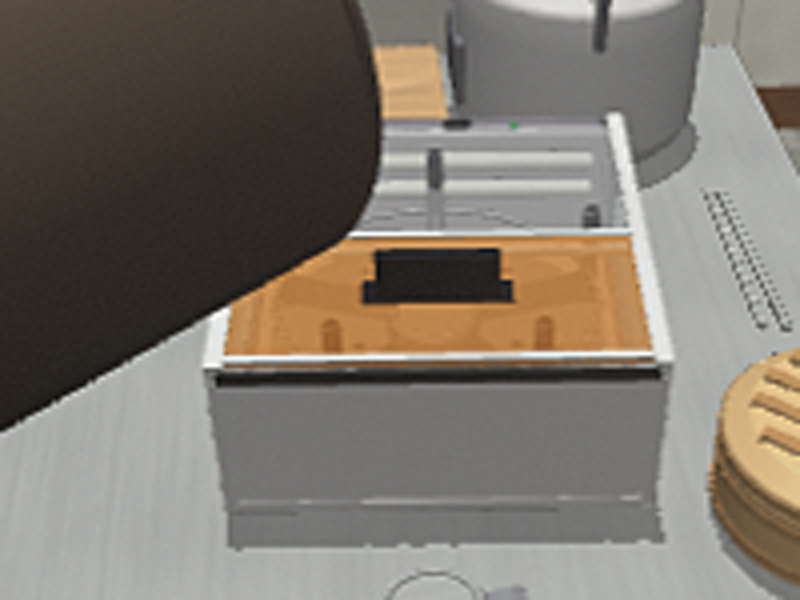

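Four candidates sit on or near the mat. The three grey cups at top (285,216), (335,203) and (344,257) fit washed steel. The red cups at (300,263) and (397,234) and the pink one at (348,130) are distractors. Through the amber pane there's a disc outline at about (187,202), so the inside cup seems to be in bay 0 at the window. Next I'll measure.

```bash
python3 - <<'E'
from h import *
t=cap("top");s=cap("side")
f=lambda x,y:(60+x/4,110+y/4)
# rail corners (z .139)
C=[onz(t,f(*p),.139) for p in [(165,88),(672,130),(615,612),(85,550)]]
print(np.round(C,4)); C=np.array(C)
for i in range(4): print(np.linalg.norm(C[i]-C[(i+1)%4]))
d=C[0]-C[1];print("ang y axis",np.degrees(np.arctan2(d[1],d[0]))-90); d=C[3]-C[2];print(np.degrees(np.arctan2(d[1],d[0]))-90)
# posts visible
for p in [(345,157),(178,328),(285,530)]: print("post",np.round(onz(t,f(*p),.118),4))
print("pull top ends",np.round([onz(t,f(*p),.172) for p in [(518,272),(500,435)]],4))
# cups
g=lambda x,y:(240+x/2.9,130+y/2.9)
for p in [(133,245),(277,211),(304,369)]:
    P=onz(t,g(*p),.085); print("cup",np.round(P,4),np.round(proj(s,P),0))
print("red",onz(t,g(172,387),.085),"shaker",onz(t,g(200,90),.107))
print("mat corners",[np.round(onz(t,g(*p),.002),3) for p in [(40,187),(330,147),(385,435),(88,484)]])
E
```

```text
[[0.7333 0.3466 0.139 ]
 [0.7127 0.0094 0.139 ]
 [0.4024 0.0307 0.139 ]
 [0.4273 0.3666 0.139 ]]
0.3377800700379144
0.3110012033169964
0.3368064667111814
0.30666467260083785
ang y axis -3.498872598727303
-4.235614154032774
post [0.6951 0.2266 0.118 ]
post [0.576  0.3274 0.118 ]
post [0.4473 0.245  0.118 ]
pull top ends [[0.6065 0.098  0.172 ]
 [0.5044 0.1027 0.172 ]]
cup [ 0.5383 -0.1471  0.085 ] [[249. 221.]]
cup [ 0.5739 -0.278   0.085 ] [[270. 264.]]
cup [ 0.4309 -0.3021  0.085 ] [[205. 278.]]
red [ 0.41170802 -0.18416153  0.085     ] shaker [ 0.67947773 -0.20413116  0.107     ]
mat corners [array([ 0.607, -0.061,  0.002]), array([ 0.657, -0.346,  0.002]), array([ 0.377, -0.397,  0.002]), array([ 0.324, -0.115,  0.002])]
```

```bash
cat >> h.py <<'E'
from scipy.spatial.transform import Rotation as Ro
PSI=np.radians(-3.9); AX=np.array([.5688,.1962])
def L2W(x,y,z=0):
    c,s=np.cos(PSI),np.sin(PSI); return np.array([AX[0]+c*x-s*y,AX[1]+s*x+c*y,z])
def W2L(p):
    c,s=np.cos(PSI),np.sin(PSI); d=np.array(p[:2])-AX; return np.array([c*d[0]+s*d[1],-s*d[0]+c*d[1]])
def Rt():
    z=np.array([-np.cos(PSI),-np.sin(PSI),0]);y=np.array([0,0,-1.]);return np.column_stack([np.cross(y,z),y,z])
def go(P,R=None):
    s=state();R=Rt() if R is None else R
    d=s["tool_rot"].T@(np.array(P)-s["tcp_pos"])*1000
    r=Ro.from_matrix(s["tool_rot"].T@R).as_rotvec()/np.radians(6)
    print("shift",np.round(d,1),"turn",np.round(r,2))
E
python3 - <<'E'
from h import *
go([.40,-.3,.26]);go(L2W(0,-.128,.26)); print(L2W(0,-.0965),L2W(0,-.128))
E
```

```text
shift [238.6 -33.7 235.5] turn [-1.000e-02 -1.025e+01  0.000e+00]
shift [537.7 -33.5 503.8] turn [-1.000e-02 -1.025e+01  0.000e+00]
[0.56223652 0.09992347 0.        ] [0.56009404 0.06849641 0.        ]
```

Emit:
drive_tool([
  [[24, -3, 24], [0, -1, 0]],
  [[48, -7, 47], [0, -2, 0]],
  [[72, -10, 71], [0, -3, 0]],
  [[96, -13, 94], [0, -4, 0]],
  [[120, -17, 118], [0, -5, 0]],
  [[144, -20, 141], [0, -6, 0]],
  [[168, -24, 165], [0, -7, 0]],
  [[192, -27, 188], [0, -8, 0]],
  [[215, -30, 212], [0, -9, 0]],
  [[239, -34, 236], [0, -10.25, 0]],
], fingers=1)

```text
time: 1.3
tcp_pos: [0.4002, -0.298, 0.2605]
tool_rot: [[0.063, -0.0, -0.998], [0.998, 0.001, 0.063], [0.001, -1.0, 0.0]]
contact_force: [0.8, -0.4, -0.9]
width: 0.0132
```

```bash
python3 - <<'E'
from h import *
go(L2W(-.005,-.130,.26)); print(state()["joints"],state()["contact_force"])
E
```

```text
shift [ 373.9    0.7 -131.3] turn [-0.    0.05  0.01]
[-2.45955846e-01  4.35334365e-02 -3.11511769e-01 -5.40634949e-04
 -1.21594734e+00  1.82846838e-01] [ 0.84786197 -0.37552124 -0.85886691]
```

Emit:
drive_tool([
  [[40, 0, -14], [0, 0, 0]],
  [[80, 0, -28], [0, 0, 0]],
  [[120, 0, -42], [0, 0, 0]],
  [[160, 0, -56], [0, 0, 0]],
  [[200, 0, -70], [0, 0, 0]],
  [[240, 0, -84], [0, 0, 0]],
  [[280, 0, -98], [0, 0, 0]],
  [[320, 0, -112], [0, 0, 0]],
  [[374, 0, -131], [0, 0, 0]],
  [[374, 0, -131], [0, 0.05, 0]],
])

```text
time: 2.3
tcp_pos: [0.5561, 0.0708, 0.2601]
tool_rot: [[0.066, -0.0, -0.998], [0.998, 0.001, 0.066], [0.001, -1.0, 0.0]]
contact_force: [-0.3, -0.2, 0.2]
width: 0.0005
```

```bash
python3 - <<'E'
from h import *
go(L2W(-.005,-.130,.148)); t=cap("top","top1");s=cap("side","side1")
crop(t,60,110,300,290,3.2,"ct2")
E
```

```text
shift [ -4.1 112.1   0.9] turn [-0.    0.02  0.01]
```

View pics/ct2.png

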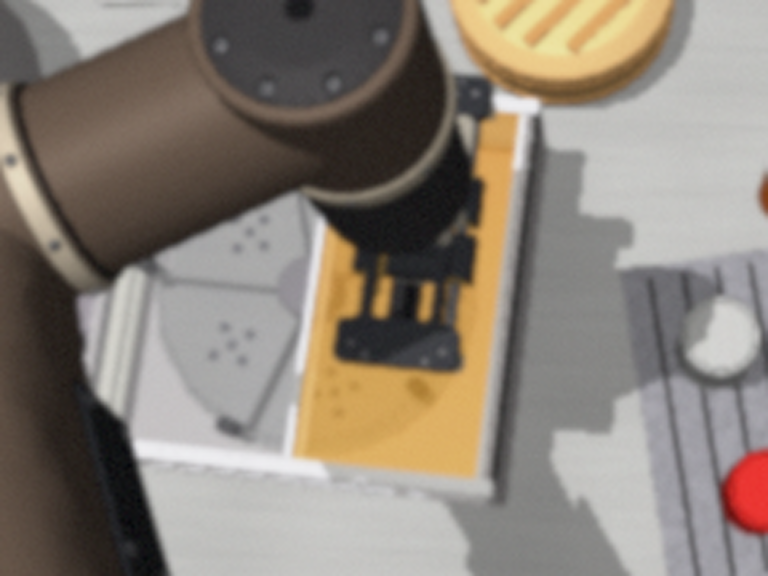

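View pics/side1.png

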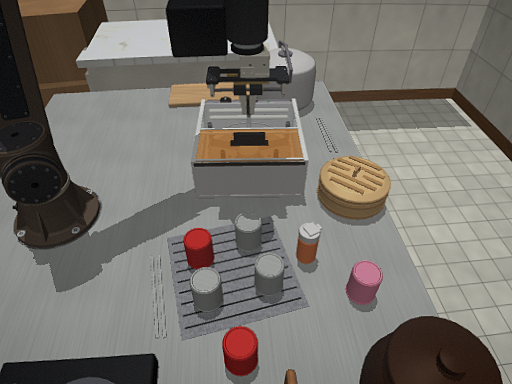

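```bash
python3 - <<'E'
from h import *
s=cap("side");crop(s,180,80,320,210,5,"cs1")
print(W2L(onz(s,(249,133),.172)))
print("predicted rail front corners",proj(s,[L2W(-.155,-.18,.139),L2W(.155,-.18,.139),L2W(.155,.16,.139)]))
E
```

```text
[-0.00413799 -0.09098044]
predicted rail front corners [[193.41252996 162.86010882]
 [308.30461755 161.24381097]
 [294.9491738   98.81227625]]
```

View pics/cs1.png

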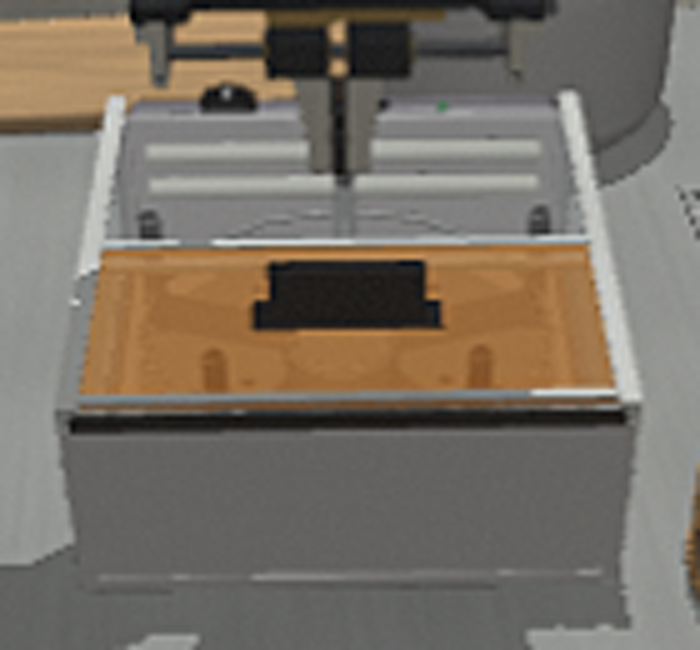

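Emit:
drive_tool([
  [[-4, 20, 0], [0, 0, 0]],
  [[-4, 45, 0], [0, 0, 0]],
  [[-4, 70, 0], [0, 0, 0]],
  [[-4, 95, 0], [0, 0, 0]],
  [[-4, 110, 0], [0, 0, 0]],
  [[-4, 110, 0], [0, 0, 0]],
])

```text
time: 3.05
tcp_pos: [0.5521, 0.0613, 0.1485]
tool_rot: [[0.069, -0.005, -0.998], [0.998, -0.001, 0.069], [-0.001, -1.0, 0.004]]
contact_force: [-0.0, 0.2, 0.2]
width: 0.0002
```

Emit:
drive_tool([
  [[10, 0, 0], [0, 0, 0]],
  [[20, 0, 0], [0, 0, 0]],
  [[30, 0, 0], [0, 0, 0]],
  [[40, 0, 0], [0, 0, 0]],
  [[52, 0, 0], [0, 0, 0]],
  [[64, 0, 0], [0, 0, 0]],
  [[76, 0, 0], [0, 0, 0]],
  [[88, 0, 0], [0, 0, 0]],
  [[100, 0, 0], [0, 0, 0]],
  [[100, 0, 0], [0, 0, 0]],
])

```text
time: 4.05
tcp_pos: [0.5591, 0.1629, 0.148]
tool_rot: [[0.068, -0.005, -0.998], [0.998, -0.001, 0.068], [-0.001, -1.0, 0.005]]
contact_force: [0.1, -0.0, -1.0]
width: 0.0006
```

```bash
python3 - <<'E'
from h import *
s=cap("side","side2");print(W2L(state()["tcp_pos"]));crop(s,180,80,320,210,5,"cs2")
E
```

```text
[-0.00768227 -0.03461219]
```

View pics/cs2.png

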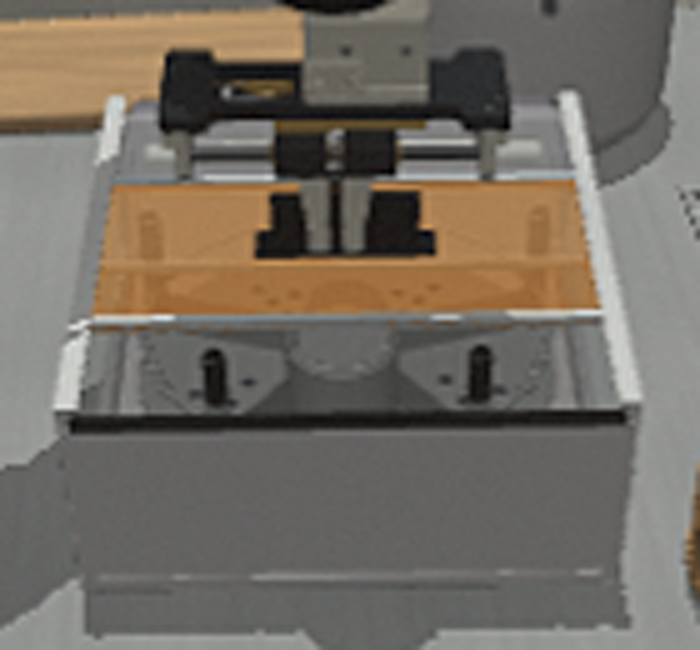

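Emit:
drive_tool([
  [[10, 0, 0], [0, 0, 0]],
  [[20, 0, 0], [0, 0, 0]],
  [[30, 0, 0], [0, 0, 0]],
  [[40, 0, 0], [0, 0, 0]],
  [[47, 0, 0], [0, 0, 0]],
  [[50, 0, 0], [0, 0, 0]],
  [[53, 0, 0], [0, 0, 0]],
  [[55, 0, 0], [0, 0, 0]],
  [[55, 0, 0], [0, 0, 0]],
])

```text
time: 5.0
tcp_pos: [0.5627, 0.2173, 0.1478]
tool_rot: [[0.068, -0.005, -0.998], [0.998, -0.0, 0.068], [-0.001, -1.0, 0.005]]
contact_force: [-0.5, -0.4, -0.4]
width: 0.0005
```

Emit:
drive_tool([
  [[2, 0, 0], [0, 0, 0]],
  [[4, 0, 0], [0, 0, 0]],
  [[6, 0, 0], [0, 0, 0]],
])

```text
time: 5.3
tcp_pos: [0.5631, 0.2233, 0.1478]
tool_rot: [[0.068, -0.005, -0.998], [0.998, -0.0, 0.068], [-0.001, -1.0, 0.005]]
contact_force: [-0.8, -1.1, -0.5]
width: 0.0001
```

Emit:
drive_tool([
  [[2, 0, 0], [0, 0, 0]],
  [[4, 0, 0], [0, 0, 0]],
])

```text
time: 5.5
tcp_pos: [0.5634, 0.2274, 0.1478]
tool_rot: [[0.068, -0.005, -0.998], [0.998, -0.0, 0.068], [-0.001, -1.0, 0.005]]
contact_force: [-0.8, -2.2, -0.9]
width: 0.0004
```

Emit:
drive_tool([
  [[2, 0, 0], [0, 0, 0]],
  [[3, 0, 0], [0, 0, 0]],
])

```text
time: 5.7
tcp_pos: [0.5635, 0.2299, 0.1478]
tool_rot: [[0.068, -0.005, -0.998], [0.998, -0.002, 0.068], [-0.002, -1.0, 0.005]]
contact_force: [0.3, -7.5, 1.3]
width: 0.0005
```

```bash
python3 - <<'E'
from h import *
s=cap("side","side3");print(W2L(state()["tcp_pos"]),state()["contact_force"]);crop(s,180,80,320,210,5,"cs3")
E
```

```text
[-0.00754987  0.03321147] [-0.68886271 -4.9095742   0.68341195]
```

View pics/cs3.png

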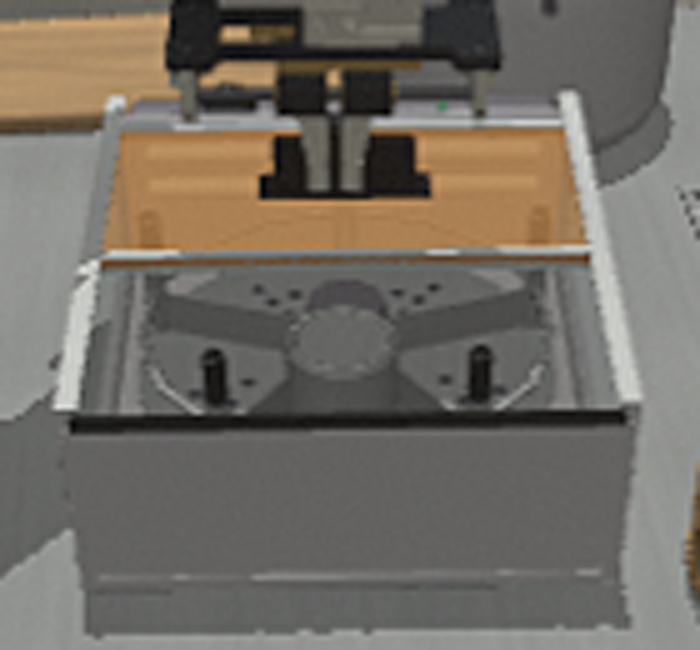

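```bash
python3 - <<'E'
from h import *
s=cap("side")
a=np.radians([-54,-126])
print(proj(s,[L2W(.132*np.cos(x),.132*np.sin(x),.12) for x in a]))
for p in [(222.4,150),(276.2,149.6)]: print(W2L(onz(s,p,.12)))
print(W2L(onz(s,(249,148.4),.114)))
# path: back off, up, then to right post
go(L2W(-.0075,.025,.20));go(L2W(.0776,-.1068,.20))
E
```

```text
[[277.57684973 150.85041956]
 [223.71377324 151.5728588 ]]
[-0.08168859 -0.0991908 ]
[ 0.07401658 -0.10072705]
[-0.0046672  -0.08518493]
shift [ -8.3 -52.2   0.2] turn [-0.05 -0.   -0.02]
shift [-140.1  -52.4  -84.9] turn [-0.05 -0.   -0.02]
```

```bash
sed -i 's/AX=np.array(\[.5688,.1962\])/AX=np.array([.5668,.1962])/' h.py; python3 - <<'E'
from h import *
print(state()["tcp_pos"],W2L(state()["tcp_pos"]));go(L2W(.0776,-.1068,.20))
E
```

```text
[0.56354098 0.22985662 0.1477964 ] [-0.00554064  0.03335702]
shift [-140.2  -52.4  -82.9] turn [-0.05 -0.   -0.02]
```

Emit:
drive_tool([
  [[-6, 0, 0], [0, 0, 0]],
  [[-8, -20, 0], [0, 0, 0]],
  [[-10, -45, 0], [0, 0, 0]],
  [[-30, -52, -20], [0, 0, 0]],
  [[-60, -52, -40], [0, 0, 0]],
  [[-90, -52, -60], [0, 0, 0]],
  [[-120, -52, -80], [0, 0, 0]],
  [[-140, -52, -83], [0, 0, 0]],
  [[-140, -52, -83], [0, 0, 0]],
], fingers=0)

```text
time: 6.7
tcp_pos: [0.6377, 0.0823, 0.1996]
tool_rot: [[0.071, -0.005, -0.997], [0.997, -0.001, 0.071], [-0.001, -1.0, 0.005]]
contact_force: [0.2, 0.9, 0.3]
width: 0.0439
```

```bash
python3 - <<'E'
from h import *
print(state()["tcp_pos"],W2L(state()["tcp_pos"]),state()["width"]);go(L2W(.0776,-.1068,.088))
t=cap("top","top4");s=cap("side","side4");crop(s,180,80,320,210,5,"cs4");crop(t,60,110,300,290,3.2,"ct4")
E
```

```text
[0.63768648 0.08234092 0.19958293] [ 0.07846649 -0.10877405] 0.043904005321122756
shift [  2.1 111.6   0.3] turn [-0.05 -0.03 -0.01]
```

View pics/cs4.png

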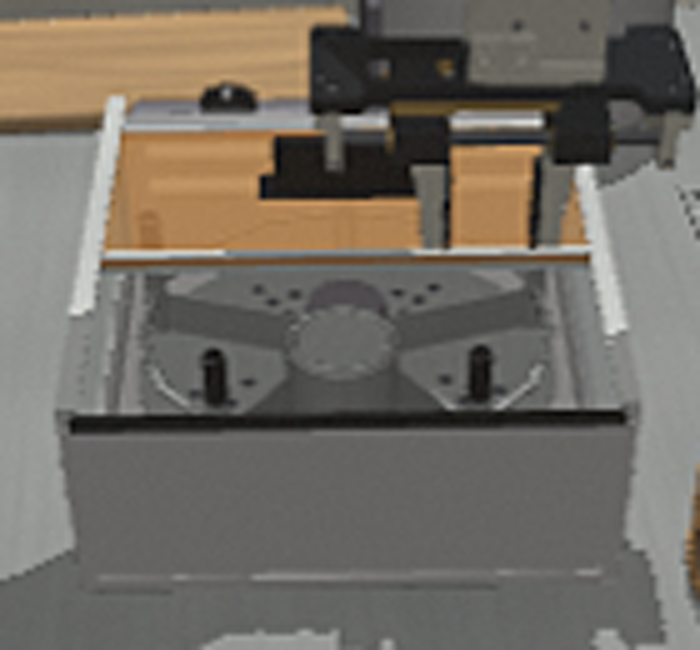

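View pics/ct4.png

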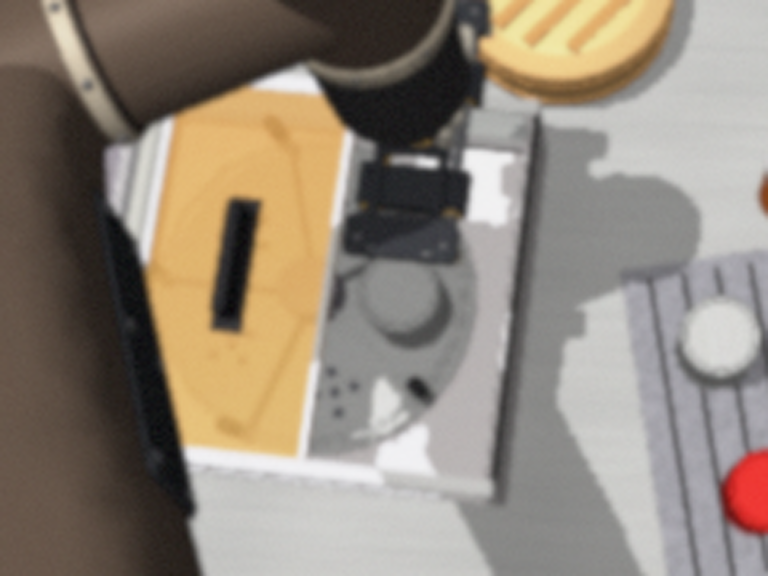

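```bash
python3 - <<'E'
from h import *
t=cap("top")
print(W2L(onz(t,(60+415/3.2,110+384/3.2),.12)),W2L(onz(t,(60+404/3.2,110+293/3.2),.114)))
E
```

```text
[-0.0755306  -0.10428294] [-0.00253259 -0.08508002]
```

Emit:
drive_tool([
  [[3, 25, 0], [0, 0, 0]],
  [[3, 50, 0], [0, 0, 0]],
  [[3, 75, 0], [0, 0, 0]],
  [[3, 95, 0], [0, 0, 0]],
  [[3, 110, 0], [0, 0, 0]],
  [[3, 110, 0], [0, 0, 0]],
])

```text
time: 7.45
tcp_pos: [0.6354, 0.0886, 0.0876]
tool_rot: [[0.067, -0.008, -0.998], [0.998, -0.002, 0.067], [-0.002, -1.0, 0.008]]
contact_force: [-0.7, -0.8, -0.1]
width: 0.044
```

Emit:
drive_tool([
  [[0, 0, 0], [0, 0, 0]],
  [[0, 0, 0], [0, 0, 0]],
  [[0, 0, 0], [0, 0, 0]],
  [[0, 0, 0], [0, 0, 0]],
], fingers=1)

```text
time: 7.85
tcp_pos: [0.6358, 0.0889, 0.0885]
tool_rot: [[0.067, -0.007, -0.998], [0.998, -0.001, 0.067], [-0.002, -1.0, 0.007]]
contact_force: [-0.4, -0.3, 0.1]
width: 0.0175
```

```bash
cat >> h.py <<'E'
def arc(a0,a1,n,dz=0):
    s=state();p0=s["tcp_pos"]
    for a in np.linspace(a0,a1,n+1)[1:]:
        a=np.radians(a);d=s["tool_rot"].T@(L2W(.132*np.cos(a),.132*np.sin(a),p0[2]+dz)-p0)*1000
        print(np.round(d).astype(int).tolist())
E
python3 - <<'E'
from h import *
s=state();l=W2L(s["tcp_pos"]);print(l,np.hypot(*l),np.degrees(np.arctan2(l[1],l[0])),s["width"],s["contact_force"])
arc(-54,-126,15)
E
```

```text
[ 0.0761124  -0.10234264] 0.1275425940146949 -53.361754932750216 0.01750343094454038 [-0.38766118 -0.29893802  0.10078348]
[-11, 0, 8]
[-16, 0, 17]
[-20, 0, 28]
[-24, 0, 38]
[-27, 0, 49]
[-29, 0, 60]
[-29, 1, 71]
[-29, 1, 82]
[-29, 1, 93]
[-27, 1, 104]
[-24, 1, 114]
[-20, 1, 125]
[-16, 1, 135]
[-10, 1, 144]
[-4, 1, 154]
```

Emit:
drive_tool([
  [[-1, 0, 0], [0, 0, 0]],
  [[-4, 0, 4], [0, 0, 0]],
  [[-9, 0, 8], [0, 0, 0]],
  [[-13, 0, 17], [0, 0, 0]],
  [[-18, 0, 28], [0, 0, 0]],
  [[-22, 0, 38], [0, 0, 0]],
  [[-25, 0, 49], [0, 0, 0]],
  [[-27, 0, 60], [0, 0, 0]],
  [[-28, 0, 71], [0, 0, 0]],
])

```text
time: 8.75
tcp_pos: [0.5626, 0.0657, 0.0887]
tool_rot: [[0.068, -0.006, -0.998], [0.998, -0.001, 0.068], [-0.001, -1.0, 0.006]]
contact_force: [3.0, 2.5, -7.5]
width: 0.013
```

```bash
python3 - <<'E'
from h import *
s=state();l=W2L(s["tcp_pos"]);print(l,np.hypot(*l),np.degrees(np.arctan2(l[1],l[0])),s["width"],s["contact_force"])
arc(-87,-126,8)
S=cap("side");crop(S,180,80,320,210,5,"cs5")
E
```

```text
[ 0.00466741 -0.13046704] 0.13055050119380793 -87.95113792999985 0.013036833362763236 [ 2.9777907   2.45758523 -7.49348192]
[-1, 0, 9]
[-1, 0, 20]
[1, 0, 31]
[4, 0, 42]
[8, 0, 53]
[12, 0, 63]
[17, 0, 73]
[24, 0, 82]
```

View pics/cs5.png

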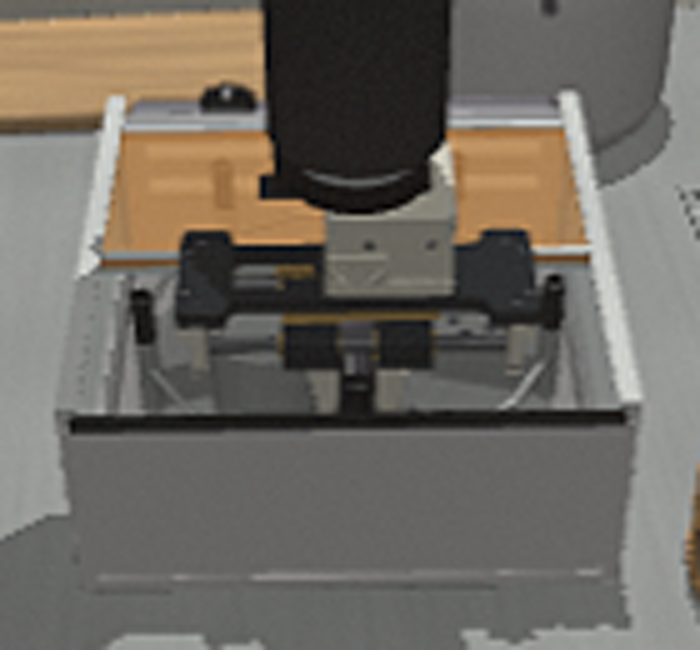

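Emit:
drive_tool([
  [[-1, 0, 9], [0, 0, 0]],
  [[0, 0, 20], [0, 0, 0]],
  [[2, 0, 31], [0, 0, 0]],
  [[5, 0, 42], [0, 0, 0]],
  [[9, 0, 53], [0, 0, 0]],
  [[13, 0, 63], [0, 0, 0]],
  [[18, 0, 73], [0, 0, 0]],
  [[24, 0, 82], [0, 0, 0]],
  [[24, 0, 82], [0, 0, 0]],
])

```text
time: 9.7
tcp_pos: [0.4789, 0.0958, 0.0888]
tool_rot: [[0.067, -0.009, -0.998], [0.998, -0.001, 0.067], [-0.002, -1.0, 0.009]]
contact_force: [2.0, 0.1, -16.9]
width: 0.0132
```

```bash
python3 - <<'E'
from h import *
s=state();l=W2L(s["tcp_pos"]);print(l,np.hypot(*l),np.degrees(np.arctan2(l[1],l[0])),s["width"],s["contact_force"])
E
```

```text
[-0.08086648 -0.10615971] 0.1334513883332859 -127.29810534079495 0.013156786033126689 [  1.97850691   0.067132   -16.88102635]
```

Emit:
drive_tool([
  [[0, 0, 0], [0, 0, 0]],
  [[0, 0, 0], [0, 0, 0]],
  [[0, 0, 0], [0, 0, 0]],
  [[0, -30, 0], [0, 0, 0]],
  [[0, -70, 0], [0, 0, 0]],
  [[0, -110, 0], [0, 0, 0]],
  [[-20, -140, -10], [0, 0, 0]],
  [[-60, -150, -20], [0, 0, 0]],
  [[-80, -150, -30], [0, 0, 0]],
  [[-80, -150, -30], [0, 0, 0]],
], fingers=0)

```text
time: 10.7
tcp_pos: [0.5059, 0.0119, 0.2399]
tool_rot: [[0.07, -0.007, -0.998], [0.998, -0.001, 0.07], [-0.001, -1.0, 0.007]]
contact_force: [0.0, -0.0, -0.7]
width: 0.0441
```

```bash
cat >> h.py <<'E'
def cups(c,lo=55,zt=.084):
    # grey bright low-sat discs over the mat
    hsv=cv2.cvtColor(c["frame"],cv2.COLOR_BGR2HSV)
    return hsv
E
python3 - <<'E'
from h import *
print(state()["tcp_pos"],state()["width"])
t=cap("top","top6");s=cap("side","side6");crop(t,60,110,400,310,2.3,"ct6");crop(s,160,80,340,330,2.4,"cs6")
E
```

```text
[0.50587385 0.01192157 0.23988175] 0.04405634038530467
```

View pics/ct6.png

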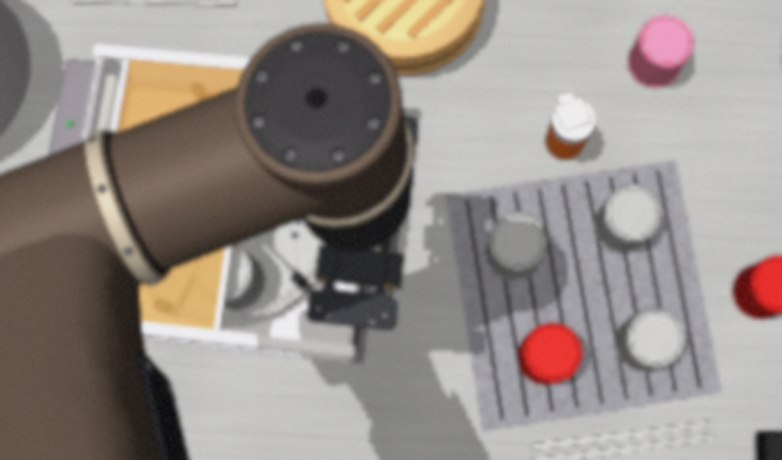

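View pics/cs6.png

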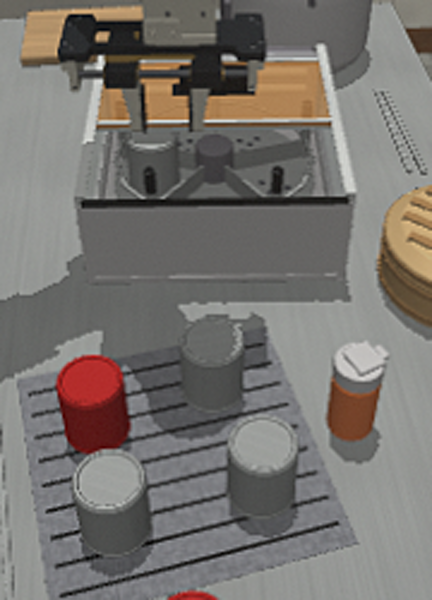

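```bash
cat >> h.py <<'E'
def tri(t,pt,s,ps):
    o1,d1=ray(t,pt);o2,d2=ray(s,ps)
    A=np.column_stack([d1,-d2]);x=np.linalg.lstsq(A,o2-o1,rcond=None)[0]
    p,q=o1+d1*x[0],o2+d2*x[1];return (p+q)/2,np.linalg.norm(p-q)
E
python3 - <<'E'
from h import *
t=cap("top");s=cap("side")
for a,b in [((284.8,215.2),(248.8,222.1)),((334.8,203),(269.6,265.8)),((344.8,257),(206.7,280.4))]:
    print(tri(t,a,s,b),onz(t,a,.085),onz(s,b,.085))
go([.537,-.147,.13])
E
```

```text
(array([ 0.53715893, -0.14472226,  0.07905233]), np.float64(0.00043464767309453104)) [ 0.53633607 -0.14431111  0.085     ] [ 0.53658927 -0.1500494   0.085     ]
(array([ 0.57369   , -0.27736902,  0.07803508]), np.float64(0.0018843352756667674)) [ 0.57320565 -0.2760573   0.085     ] [ 0.57196025 -0.28235921  0.085     ]
(array([ 0.43272982, -0.30317481,  0.07857688]), np.float64(0.0014197864245631294)) [ 0.43148743 -0.30202749  0.085     ] [ 0.43403754 -0.3071668   0.085     ]
shift [-158.5  108.6  -44. ] turn [-0.08  0.01 -0.01]
```

Emit:
drive_tool([
  [[-30, 0, -10], [0, 0, 0]],
  [[-65, 0, -20], [0, 0, 0]],
  [[-100, 0, -30], [0, 0, 0]],
  [[-135, 20, -38], [0, 0, 0]],
  [[-158, 60, -44], [-0.08, 0, 0]],
  [[-158, 90, -44], [-0.08, 0, 0]],
  [[-158, 115, -44], [-0.08, 0, 0]],
  [[-158, 115, -44], [-0.08, 0, 0]],
], fingers=-1)

```text
time: 11.7
tcp_pos: [0.5346, -0.1459, 0.1201]
tool_rot: [[0.067, -0.007, -0.998], [0.998, -0.001, 0.067], [-0.002, -1.0, 0.007]]
contact_force: [-1.5, 0.3, -1.3]
width: 0.0875
```

```bash
python3 - <<'E'
from h import *
print(state()["tcp_pos"],state()["width"]);go([.537,-.147,.053])
t=cap("top","top7");s=cap("side","side7");crop(s,160,180,340,330,4,"cs7")
E
```

```text
[ 0.53458071 -0.14589244  0.12014704] 0.08753260625398476
shift [-0.8 67.1 -3. ] turn [-0.07  0.01 -0.02]
```

View pics/cs7.png

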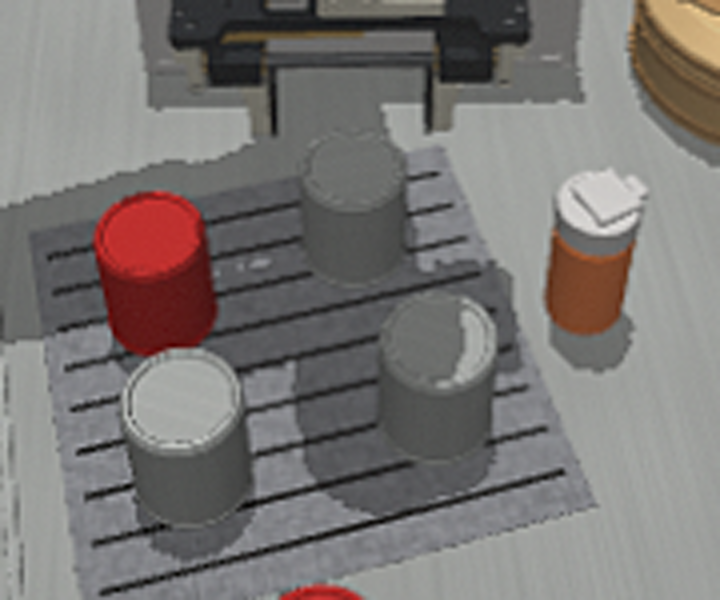

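Emit:
drive_tool([
  [[-1, 20, -3], [0, 0, 0]],
  [[-1, 40, -3], [0, 0, 0]],
  [[-1, 58, -3], [0, 0, 0]],
  [[-1, 67, -3], [0, 0, 0]],
  [[-1, 67, -3], [0, 0, 0]],
])

```text
time: 12.3
tcp_pos: [0.5406, -0.1469, 0.0574]
tool_rot: [[0.065, -0.001, -0.998], [0.998, -0.002, 0.065], [-0.002, -1.0, 0.001]]
contact_force: [-0.3, 0.4, 0.3]
width: 0.0879
```

Emit:
drive_tool([
  [[0, 0, 0], [0, 0, 0]],
  [[0, 0, 0], [0, 0, 0]],
  [[0, 0, 0], [0, 0, 0]],
  [[0, 0, 0], [0, 0, 0]],
], fingers=1)

```text
time: 12.7
tcp_pos: [0.5407, -0.1469, 0.0583]
tool_rot: [[0.065, -0.0, -0.998], [0.998, -0.002, 0.065], [-0.002, -1.0, 0.0]]
contact_force: [-1.5, 1.3, 6.4]
width: 0.0674
```

Emit:
drive_tool([
  [[0, -20, 0], [0, 0, 0]],
  [[0, -50, 0], [0, 0, 0]],
  [[0, -90, 0], [0, 0, 0]],
  [[0, -130, 0], [0, 0, 0]],
  [[0, -160, 0], [0, 0, 0]],
  [[0, -180, 0], [0, 0, 0]],
  [[0, -180, 0], [0, 0, 0]],
])

```text
time: 13.4
tcp_pos: [0.5425, -0.1467, 0.2418]
tool_rot: [[0.065, 0.006, -0.998], [0.998, -0.002, 0.065], [-0.002, -1.0, -0.006]]
contact_force: [0.0, -0.4, -0.6]
width: 0.0676
```

```bash
python3 - <<'E'
from h import *
print(state()["tcp_pos"],state()["width"]);go(L2W(0,-.085,.235))
t=cap("top","top8");s=cap("side","side8")
E
```

```text
[ 0.54245695 -0.14674448  0.24183552] 0.06760293995557608
shift [258.8   6.3  -1.7] turn [ 0.06  0.03 -0.02]
```

View pics/side8.png

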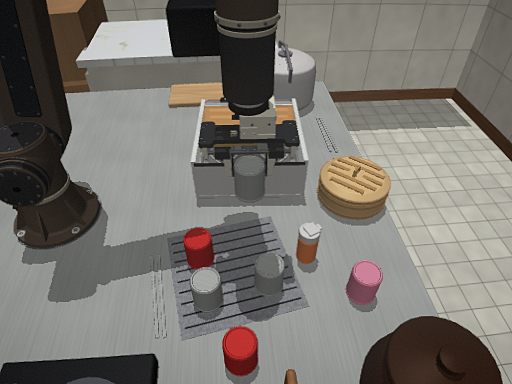

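Emit:
drive_tool([
  [[30, 0, 0], [0, 0, 0]],
  [[60, 0, 0], [0, 0, 0]],
  [[95, 0, 0], [0, 0, 0]],
  [[130, 0, 0], [0, 0, 0]],
  [[165, 0, -1], [0, 0, 0]],
  [[200, 0, -1], [0, 0, 0]],
  [[230, 0, -1], [0, 0, 0]],
  [[250, 0, -2], [0.06, 0, 0]],
  [[259, 0, -2], [0.06, 0, 0]],
  [[259, 0, -2], [0.06, 0, 0]],
])

```text
time: 14.5
tcp_pos: [0.5593, 0.1125, 0.2366]
tool_rot: [[0.064, -0.008, -0.998], [0.998, -0.002, 0.064], [-0.003, -1.0, 0.008]]
contact_force: [-0.3, -0.4, -0.4]
width: 0.0674
```

```bash
python3 - <<'E'
from h import *
print(W2L(state()["tcp_pos"]));go(L2W(0,-.085,.090))
t=cap("top","top9");s=cap("side","side9");crop(t,60,110,300,290,3.2,"ct9");crop(s,180,80,320,210,5,"cs9")
E
```

```text
[-0.0017461  -0.08405423]
shift [ -0.6 146.6  -2.9] turn [-0.07  0.04 -0.02]
```

View pics/cs9.png

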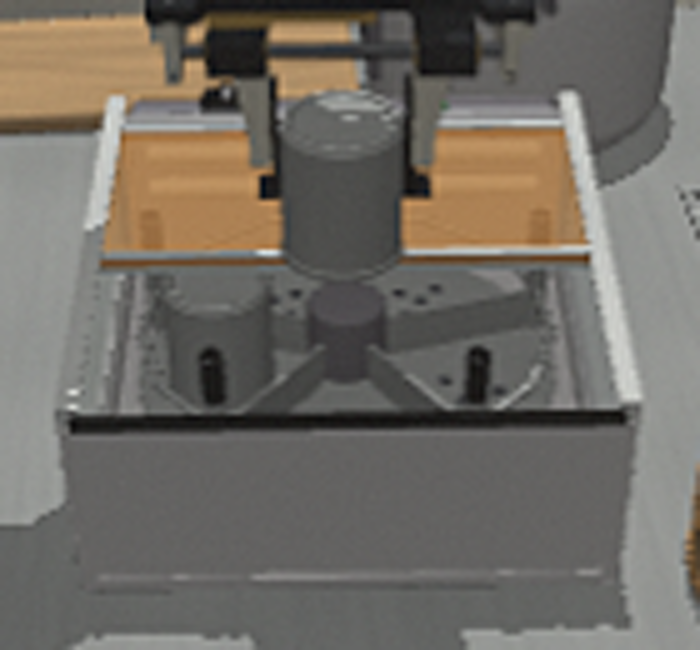

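View pics/ct9.png

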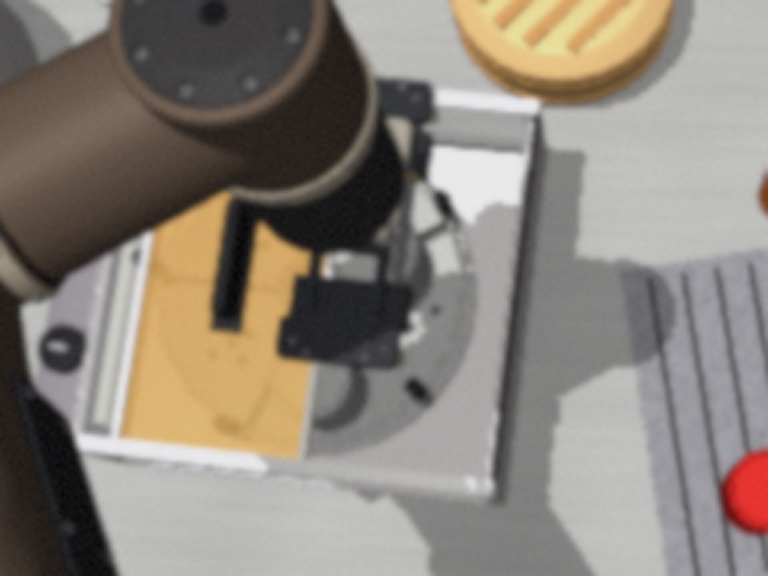

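Emit:
drive_tool([
  [[-1, 25, -2], [-0.07, 0, 0]],
  [[-1, 55, -3], [-0.07, 0, 0]],
  [[-1, 85, -3], [-0.07, 0, 0]],
  [[-1, 110, -3], [-0.07, 0, 0]],
  [[-1, 130, -3], [-0.07, 0, 0]],
  [[-1, 140, -3], [-0.07, 0, 0]],
  [[-1, 144, -3], [-0.07, 0, 0]],
  [[-1, 146, -3], [-0.07, 0, 0]],
])

```text
time: 15.4
tcp_pos: [0.5616, 0.1093, 0.0915]
tool_rot: [[0.066, 0.001, -0.998], [0.998, -0.002, 0.066], [-0.002, -1.0, -0.001]]
contact_force: [-0.3, -0.1, -1.3]
width: 0.0672
```

```bash
python3 - <<'E'
from h import *
print(W2L(state()["tcp_pos"]),state()["tcp_pos"][2],state()["contact_force"])
s=cap("side","side10");crop(s,180,80,320,210,5,"cs10")
E
```

```text
[ 0.0007171 -0.0870156] 0.09153779773323219 [-0.29853493 -0.08313088 -1.30954497]
```

View pics/cs10.png

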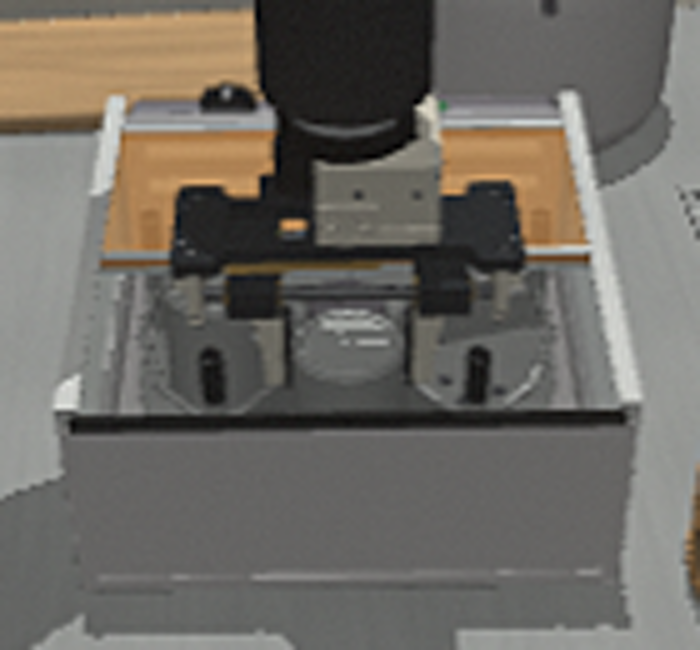

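Emit:
drive_tool([
  [[0, 1.5, 0], [0, 0, 0]],
  [[0, 3, 0], [0, 0, 0]],
  [[0, 3, 0], [0, 0, 0]],
])

```text
time: 15.75
tcp_pos: [0.5628, 0.1098, 0.0903]
tool_rot: [[0.065, 0.004, -0.998], [0.998, -0.001, 0.065], [-0.001, -1.0, -0.004]]
contact_force: [0.1, -1.1, 6.1]
width: 0.0669
```

Emit:
drive_tool([
  [[0, 1, 0], [0, 0, 0]],
  [[0, 1.5, 0], [0, 0, 0]],
])

```text
time: 15.95
tcp_pos: [0.5636, 0.1099, 0.0903]
tool_rot: [[0.064, 0.006, -0.998], [0.998, -0.001, 0.064], [-0.001, -1.0, -0.006]]
contact_force: [-2.3, -2.0, 12.0]
width: 0.0677
```

Emit:
drive_tool([
  [[0, -1, 0], [0, 0, 0]],
  [[0, -1, 0], [0, 0, 0]],
  [[0, -1, 0], [0, 0, 0]],
  [[0, -25, 0], [0, 0, 0]],
  [[0, -60, 0], [0, 0, 0]],
  [[0, -100, 0], [0, 0, 0]],
  [[0, -110, 0], [0, 0, 0]],
  [[0, -110, 0], [0, 0, 0]],
], fingers=-0.75)

```text
time: 16.75
tcp_pos: [0.564, 0.1106, 0.2023]
tool_rot: [[0.064, 0.009, -0.998], [0.998, 0.001, 0.064], [0.001, -1.0, -0.009]]
contact_force: [-0.3, 0.2, -1.3]
width: 0.0766
```

```bash
python3 - <<'E'
from h import *
print(W2L(state()["tcp_pos"]),state()["width"]);go(L2W(.0776,-.1068,.20));
s=cap("side","side11");crop(s,180,80,320,330,3,"cs11")
E
```

```text
[ 0.00298772 -0.08561763] 0.07657496493243914
shift [-21.5   2.9 -74.5] turn [0.09 0.04 0.01]
```

View pics/cs11.png

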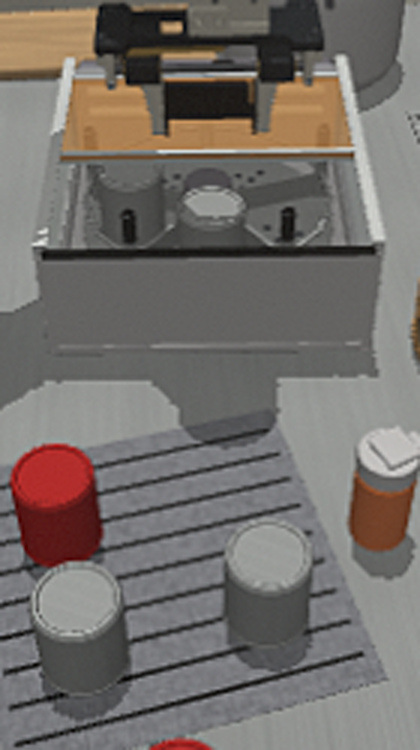

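Emit:
drive_tool([
  [[-6, 0, -20], [0, 0, 0]],
  [[-12, 0, -40], [0.09, 0, 0]],
  [[-20, 0, -60], [0.09, 0, 0]],
  [[-23, 0, -74], [0.09, 0, 0]],
  [[-23, 0, -74], [0.09, 0, 0]],
  [[-23, 30, -74], [0.09, 0, 0]],
  [[-23, 60, -74], [0.09, 0, 0]],
  [[-23, 90, -74], [0.09, 0, 0]],
  [[-23, 113, -74], [0.09, 0, 0]],
  [[-23, 113, -74], [0.09, 0, 0]],
], fingers=0)

```text
time: 17.8
tcp_pos: [0.6324, 0.0817, 0.0831]
tool_rot: [[0.065, -0.011, -0.998], [0.998, -0.002, 0.065], [-0.003, -1.0, 0.011]]
contact_force: [-0.5, -0.1, -0.2]
width: 0.0436
```

Emit:
drive_tool([
  [[0, 0, 0], [0, 0, 0]],
  [[0, 0, 0], [0, 0, 0]],
  [[0, 0, 0], [0, 0, 0]],
  [[0, 0, 0], [0, 0, 0]],
  [[0, 0, 0], [0, 0, 0]],
], fingers=1)

```text
time: 18.3
tcp_pos: [0.6332, 0.0818, 0.0843]
tool_rot: [[0.065, -0.009, -0.998], [0.998, -0.002, 0.065], [-0.002, -1.0, 0.009]]
contact_force: [0.1, -0.5, 2.5]
width: 0.0132
```

```bash
python3 - <<'E'
from h import *
s=state();l=W2L(s["tcp_pos"]);print(l,np.hypot(*l),np.degrees(np.arctan2(l[1],l[0])),s["width"],s["contact_force"])
arc(-54,-126,16)
E
```

```text
[ 0.07400534 -0.109615  ] 0.13225822950548927 -55.97518551352905 0.01320015187837089 [ 0.10724632 -0.46286263  2.53737784]
[-3, 0, 5]
[-8, 0, 14]
[-12, 0, 24]
[-16, 0, 33]
[-19, 0, 43]
[-21, 1, 53]
[-22, 1, 64]
[-22, 1, 74]
[-22, 1, 84]
[-20, 1, 95]
[-18, 1, 105]
[-16, 1, 115]
[-12, 1, 125]
[-8, 1, 134]
[-2, 1, 143]
[3, 1, 152]
```

Emit:
drive_tool([
  [[-3, -1, 5], [0, 0, 0]],
  [[-8, -1, 14], [0, 0, 0]],
  [[-12, -1, 24], [0, 0, 0]],
  [[-16, -1, 33], [0, 0, 0]],
  [[-19, -1, 43], [0, 0, 0]],
  [[-21, -1, 53], [0, 0, 0]],
  [[-22, -1, 64], [0, 0, 0]],
  [[-22, -1, 74], [0, 0, 0]],
  [[-22, -1, 84], [0, 0, 0]],
  [[-20, -1, 95], [0, 0, 0]],
])

```text
time: 19.3
tcp_pos: [0.535, 0.0678, 0.0853]
tool_rot: [[0.065, -0.011, -0.998], [0.998, -0.002, 0.065], [-0.003, -1.0, 0.011]]
contact_force: [1.4, 2.7, -24.5]
width: 0.0131
```

```bash
python3 - <<'E'
from h import *
s=state();l=W2L(s["tcp_pos"]);a=np.degrees(np.arctan2(l[1],l[0]));print(l,np.hypot(*l),a,s["width"],s["contact_force"])
arc(a,-125.5,6)
E
```

```text
[-0.02301414 -0.1302679 ] 0.13228520452559264 -100.01893528373682 0.013148827647863322 [  1.40502359   2.70750577 -24.53287248]
[2, 0, 10]
[5, 0, 19]
[9, 0, 28]
[13, 0, 37]
[18, 0, 45]
[23, 1, 54]
```

Emit:
drive_tool([
  [[2, 1, 10], [0, 0, 0]],
  [[5, 1, 19], [0, 0, 0]],
  [[9, 1, 28], [0, 0, 0]],
  [[13, 1, 37], [0, 0, 0]],
  [[18, 1, 45], [0, 0, 0]],
  [[23, 1, 54], [0, 0, 0]],
  [[23, 1, 54], [0, 0, 0]],
])

```text
time: 20.0
tcp_pos: [0.4824, 0.0955, 0.0854]
tool_rot: [[0.064, -0.01, -0.998], [0.998, -0.001, 0.064], [-0.002, -1.0, 0.009]]
contact_force: [3.2, 2.3, -12.7]
width: 0.0133
```

Emit:
drive_tool([
  [[0, 0, 0], [0, 0, 0]],
  [[0, 0, 0], [0, 0, 0]],
  [[0, 0, 0], [0, 0, 0]],
  [[0, -30, 0], [0, 0, 0]],
  [[0, -70, 0], [0, 0, 0]],
  [[0, -110, 0], [0, 0, 0]],
  [[-20, -140, -10], [0, 0, 0]],
  [[-60, -150, -20], [0, 0, 0]],
  [[-80, -150, -30], [0, 0, 0]],
  [[-80, -150, -30], [0, 0, 0]],
], fingers=0)

```text
time: 21.0
tcp_pos: [0.5094, 0.0116, 0.2361]
tool_rot: [[0.067, -0.008, -0.998], [0.998, -0.001, 0.067], [-0.002, -1.0, 0.008]]
contact_force: [-1.0, 0.4, -0.1]
width: 0.0437
```

```bash
python3 - <<'E'
from h import *
print(state()["tcp_pos"],state()["width"])
t=cap("top","top12");s=cap("side","side12");crop(t,60,110,400,310,2.3,"ct12");crop(s,160,80,340,330,2.4,"cs12")
go([.573,-.279,.24])
E
```

```text
[0.50936452 0.01164467 0.23609854] 0.04373651870648679
shift [-287.4   -4.9  -83.4] turn [-0.09  0.02 -0.02]
```

View pics/ct12.png

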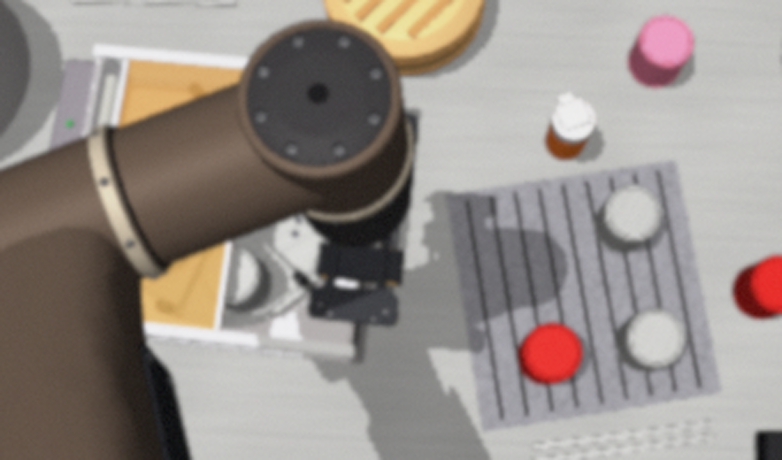

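View pics/cs12.png

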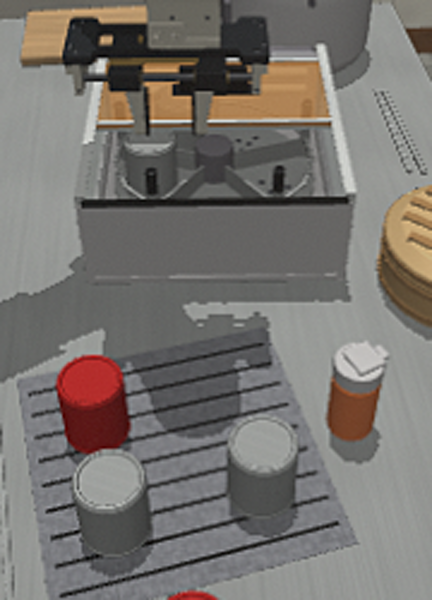

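Window bay is free, and cup1 stands in the left bay. The remaining grey cups at top (335,203) and (345,257) haven't moved. Next is cup2.

Emit:
drive_tool([
  [[-35, 0, -10], [0, 0, 0]],
  [[-75, 0, -22], [0, 0, 0]],
  [[-115, 0, -34], [0, 0, 0]],
  [[-155, 0, -46], [0, 0, 0]],
  [[-195, 0, -58], [0, 0, 0]],
  [[-235, 0, -70], [0, 0, 0]],
  [[-265, 20, -78], [-0.05, 0, 0]],
  [[-287, 60, -83], [-0.09, 0, 0]],
  [[-287, 95, -83], [-0.09, 0, 0]],
  [[-287, 115, -83], [-0.09, 0, 0]],
], fingers=-1)

```text
time: 22.1
tcp_pos: [0.5697, -0.2784, 0.1165]
tool_rot: [[0.067, -0.005, -0.998], [0.998, -0.001, 0.067], [-0.001, -1.0, 0.005]]
contact_force: [-0.6, 0.3, 0.1]
width: 0.0878
```

Emit:
drive_tool([
  [[0, 0, 0], [0, 0, 0]],
])

```text
time: 22.2
tcp_pos: [0.5678, -0.2774, 0.1131]
tool_rot: [[0.067, -0.011, -0.998], [0.998, 0.001, 0.067], [0.0, -1.0, 0.011]]
contact_force: [0.1, 0.9, 0.2]
width: 0.0874
```

```bash
python3 - <<'E'
from h import *
print(state()["tcp_pos"],state()["width"]);go([.573,-.279,.056])
s=cap("side","side13");crop(s,160,180,340,330,4,"cs13")
E
```

```text
[ 0.56782855 -0.27738985  0.11311584] 0.08744151244881562
shift [-1.3 57.1 -5.9] turn [-0.1   0.01  0.  ]
```

View pics/cs13.png

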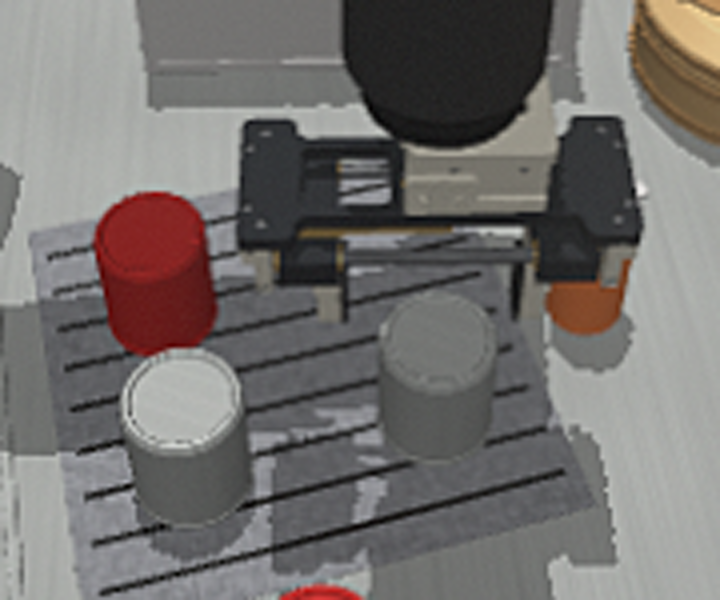

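Emit:
drive_tool([
  [[-1, 5, -4], [-0.1, 0, 0]],
  [[-1, 15, -5], [-0.1, 0, 0]],
  [[-1, 35, -5], [-0.1, 0, 0]],
  [[-1, 50, -5], [-0.1, 0, 0]],
  [[-1, 57, -5], [-0.1, 0, 0]],
  [[-1, 57, -5], [-0.1, 0, 0]],
])

```text
time: 22.85
tcp_pos: [0.5727, -0.2786, 0.0569]
tool_rot: [[0.066, 0.0, -0.998], [0.998, -0.0, 0.066], [-0.0, -1.0, -0.0]]
contact_force: [0.1, 0.8, 0.3]
width: 0.0879
```

Emit:
drive_tool([
  [[0, 0, 0], [0, 0, 0]],
  [[0, 0, 0], [0, 0, 0]],
  [[0, 0, 0], [0, 0, 0]],
  [[0, 0, 0], [0, 0, 0]],
  [[0, 0, 0], [0, 0, 0]],
], fingers=1)

```text
time: 23.35
tcp_pos: [0.5733, -0.2787, 0.0577]
tool_rot: [[0.066, 0.002, -0.998], [0.998, -0.001, 0.066], [-0.001, -1.0, -0.002]]
contact_force: [0.9, 1.5, 4.8]
width: 0.0673
```

Emit:
drive_tool([
  [[0, -20, 0], [0, 0, 0]],
  [[0, -50, 0], [0, 0, 0]],
  [[0, -90, 0], [0, 0, 0]],
  [[0, -130, 0], [0, 0, 0]],
  [[0, -160, 0], [0, 0, 0]],
  [[0, -185, 0], [0, 0, 0]],
  [[0, -185, 0], [0, 0, 0]],
])

```text
time: 24.05
tcp_pos: [0.5745, -0.2793, 0.247]
tool_rot: [[0.066, 0.008, -0.998], [0.998, -0.003, 0.066], [-0.002, -1.0, -0.008]]
contact_force: [0.4, -0.3, -0.3]
width: 0.0676
```

```bash
python3 - <<'E'
from h import *
print(state()["tcp_pos"],state()["width"]);go(L2W(0,-.086,.24))
E
```

```text
[ 0.57449722 -0.27928979  0.24700862] 0.06759506452431363
shift [388.    5.9  39.3] turn [ 0.08  0.02 -0.02]
```

Emit:
drive_tool([
  [[35, 0, 4], [0, 0, 0]],
  [[75, 0, 8], [0, 0, 0]],
  [[115, 0, 12], [0, 0, 0]],
  [[160, 0, 16], [0, 0, 0]],
  [[205, 0, 20], [0, 0, 0]],
  [[250, 0, 25], [0, 0, 0]],
  [[295, 0, 30], [0, 0, 0]],
  [[335, 0, 34], [0.04, 0, 0]],
  [[370, 0, 38], [0.08, 0, 0]],
  [[388, 3, 39], [0.08, 0, 0]],
])

```text
time: 25.05
tcp_pos: [0.5606, 0.1129, 0.2422]
tool_rot: [[0.064, -0.001, -0.998], [0.998, -0.002, 0.064], [-0.002, -1.0, 0.001]]
contact_force: [-0.4, 0.0, -1.5]
width: 0.0676
```

Emit:
drive_tool([
  [[0, 0, 0], [0, 0, 0]],
  [[0, 0, 0], [0, 0, 0]],
])

```text
time: 25.25
tcp_pos: [0.5601, 0.1128, 0.2411]
tool_rot: [[0.063, -0.003, -0.998], [0.998, -0.003, 0.063], [-0.003, -1.0, 0.003]]
contact_force: [0.4, -0.8, -0.9]
width: 0.0675
```

```bash
python3 - <<'E'
from h import *
print(W2L(state()["tcp_pos"]),state()["width"]);go(L2W(0,-.086,.092))
s=cap("side","side14");crop(s,180,80,320,210,5,"cs14")
E
```

```text
[-0.00101826 -0.08368378] 0.06749872728405613
shift [ -1.9 149.2  -1.4] turn [-0.03  0.04 -0.03]
```

View pics/cs14.png

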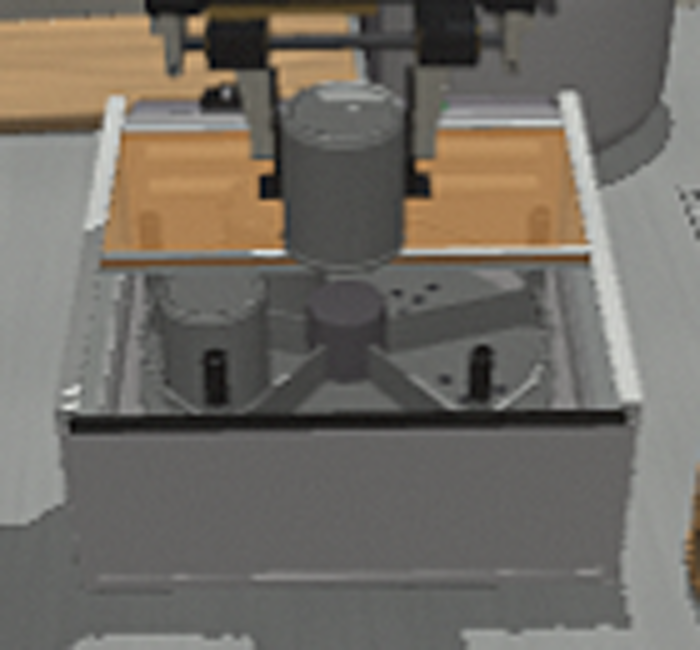

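Emit:
drive_tool([
  [[-2, 25, -1], [0, 0, 0]],
  [[-2, 55, -1], [0, 0, 0]],
  [[-2, 85, -1], [0, 0, 0]],
  [[-2, 110, -1], [0, 0, 0]],
  [[-2, 132, -1], [0, 0, 0]],
  [[-2, 143, -1], [0, 0, 0]],
  [[-2, 147, -1], [0, 0, 0]],
  [[-2, 149, -1], [0, 0, 0]],
])

```text
time: 26.1
tcp_pos: [0.5612, 0.1093, 0.0929]
tool_rot: [[0.065, -0.002, -0.998], [0.998, -0.003, 0.065], [-0.003, -1.0, 0.002]]
contact_force: [0.1, -0.1, -0.5]
width: 0.0675
```

Emit:
drive_tool([
  [[0, 1, 0], [0, 0, 0]],
  [[0, 2, 0], [0, 0, 0]],
])

```text
time: 26.3
tcp_pos: [0.5619, 0.1095, 0.0919]
tool_rot: [[0.065, -0.0, -0.998], [0.998, -0.002, 0.065], [-0.002, -1.0, 0.0]]
contact_force: [0.7, -0.6, -0.1]
width: 0.0674
```

Emit:
drive_tool([
  [[0, 1.5, 0], [0, 0, 0]],
  [[0, 2.5, 0], [0, 0, 0]],
])

```text
time: 26.5
tcp_pos: [0.5622, 0.1097, 0.0899]
tool_rot: [[0.065, 0.001, -0.998], [0.998, -0.001, 0.065], [-0.001, -1.0, -0.001]]
contact_force: [1.1, -0.5, 0.2]
width: 0.0675
```

Emit:
drive_tool([
  [[0, 1, 0], [0, 0, 0]],
  [[0, 1, 0], [0, 0, 0]],
])

```text
time: 26.7
tcp_pos: [0.5626, 0.1097, 0.0896]
tool_rot: [[0.064, 0.002, -0.998], [0.998, -0.001, 0.064], [-0.001, -1.0, -0.002]]
contact_force: [-0.4, -0.5, 4.6]
width: 0.0669
```

Contact on the deck, so I'll release.

Emit:
drive_tool([
  [[0, 0, 0], [0, 0, 0]],
  [[0, 0, 0], [0, 0, 0]],
  [[0, 0, 0], [0, 0, 0]],
  [[0, -25, 0], [0, 0, 0]],
  [[0, -60, 0], [0, 0, 0]],
  [[0, -100, 0], [0, 0, 0]],
  [[0, -110, 0], [0, 0, 0]],
  [[0, -110, 0], [0, 0, 0]],
], fingers=-0.75)

```text
time: 27.5
tcp_pos: [0.5634, 0.1104, 0.2017]
tool_rot: [[0.064, 0.005, -0.998], [0.998, 0.001, 0.064], [0.001, -1.0, -0.005]]
contact_force: [0.2, -0.3, -0.2]
width: 0.0768
```

```bash
python3 - <<'E'
from h import *
print(W2L(state()["tcp_pos"]),state()["width"]);go(L2W(.0776,-.1068,.087));
s=cap("side","side15");crop(s,160,80,340,330,2.4,"cs15")
E
```

```text
[ 0.0024847  -0.08586227] 0.07676222373853589
shift [-21.4 115.  -74.4] turn [0.05 0.04 0.01]
```

View pics/cs15.png

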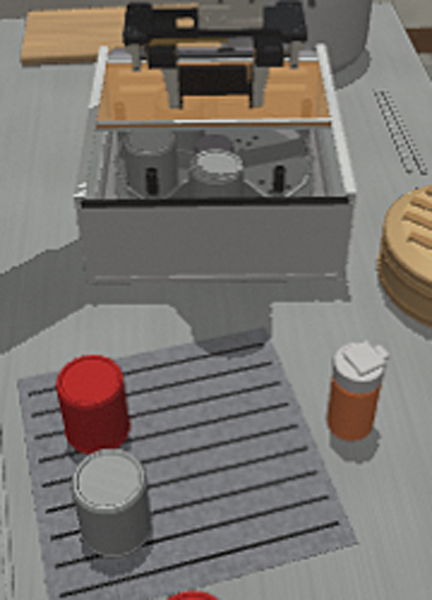

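Cup2 is standing in the window bay. Now the third turn.

Emit:
drive_tool([
  [[-6, 0, -20], [0, 0, 0]],
  [[-12, 0, -40], [0.05, 0, 0]],
  [[-20, 0, -60], [0.05, 0, 0]],
  [[-22, 0, -76], [0.05, 0, 0]],
  [[-22, 0, -76], [0.05, 0, 0]],
  [[-22, 30, -76], [0.05, 0, 0]],
  [[-22, 60, -76], [0.05, 0, 0]],
  [[-22, 90, -76], [0.05, 0, 0]],
  [[-22, 112, -76], [0.05, 0, 0]],
  [[-22, 112, -76], [0.05, 0, 0]],
], fingers=0)

```text
time: 28.55
tcp_pos: [0.6335, 0.0823, 0.0832]
tool_rot: [[0.065, -0.011, -0.998], [0.998, -0.003, 0.065], [-0.003, -1.0, 0.011]]
contact_force: [-1.2, -0.6, 0.4]
width: 0.0438
```

Emit:
drive_tool([
  [[0, 0, 0], [0, 0, 0]],
  [[0, 0, 0], [0, 0, 0]],
  [[0, 0, 0], [0, 0, 0]],
  [[0, 0, 0], [0, 0, 0]],
  [[0, 0, 0], [0, 0, 0]],
], fingers=1)

```text
time: 29.05
tcp_pos: [0.6343, 0.0824, 0.0844]
tool_rot: [[0.065, -0.009, -0.998], [0.998, -0.002, 0.065], [-0.003, -1.0, 0.009]]
contact_force: [0.1, -0.1, 2.5]
width: 0.0134
```

```bash
python3 - <<'E'
from h import *
s=state();l=W2L(s["tcp_pos"]);print(l,np.hypot(*l),np.degrees(np.arctan2(l[1],l[0])),s["width"],s["contact_force"])
arc(-54,-126,16)
E
```

```text
[ 0.07506986 -0.10891969] 0.1322837208987462 -55.42453113442617 0.013411446222506973 [ 0.06933698 -0.05050242  2.52306462]
[-4, 0, 6]
[-9, 0, 15]
[-13, 0, 25]
[-17, 0, 34]
[-19, 0, 44]
[-21, 1, 54]
[-22, 1, 65]
[-23, 1, 75]
[-22, 1, 85]
[-21, 1, 96]
[-19, 1, 106]
[-16, 1, 116]
[-13, 1, 126]
[-8, 1, 135]
[-3, 1, 144]
[3, 1, 153]
```

Emit:
drive_tool([
  [[-4, 0, 6], [0, 0, 0]],
  [[-9, 0, 15], [0, 0, 0]],
  [[-13, 0, 25], [0, 0, 0]],
  [[-17, 0, 34], [0, 0, 0]],
  [[-19, 0, 44], [0, 0, 0]],
  [[-21, 0, 54], [0, 0, 0]],
  [[-22, 0, 65], [0, 0, 0]],
  [[-23, 0, 75], [0, 0, 0]],
  [[-22, 0, 85], [0, 0, 0]],
  [[-21, 0, 96], [0, 0, 0]],
])

```text
time: 30.05
tcp_pos: [0.5356, 0.068, 0.0846]
tool_rot: [[0.065, -0.01, -0.998], [0.998, -0.002, 0.065], [-0.002, -1.0, 0.01]]
contact_force: [2.7, 5.9, -15.3]
width: 0.0129
```

```bash
python3 - <<'E'
from h import *
s=state();l=W2L(s["tcp_pos"]);a=np.degrees(np.arctan2(l[1],l[0]));print(l,np.hypot(*l),a,s["width"],s["contact_force"])
arc(a,-125.5,6)
E
```

```text
[-0.02238914 -0.1299954 ] 0.13190935314455923 -99.77219182314036 0.012852385102145533 [  2.65006767   5.88980687 -15.26652198]
[2, 0, 10]
[5, 0, 19]
[8, 0, 28]
[12, 0, 37]
[17, 0, 46]
[23, 0, 54]
```

Emit:
drive_tool([
  [[2, 1, 10], [0, 0, 0]],
  [[5, 1, 19], [0, 0, 0]],
  [[8, 1, 28], [0, 0, 0]],
  [[12, 1, 37], [0, 0, 0]],
  [[17, 1, 46], [0, 0, 0]],
  [[23, 1, 54], [0, 0, 0]],
  [[23, 1, 54], [0, 0, 0]],
])

```text
time: 30.75
tcp_pos: [0.4827, 0.0953, 0.0845]
tool_rot: [[0.064, -0.009, -0.998], [0.998, -0.002, 0.064], [-0.002, -1.0, 0.009]]
contact_force: [2.7, 2.1, -3.9]
width: 0.0132
```

Emit:
drive_tool([
  [[0, 0, 0], [0, 0, 0]],
  [[0, 0, 0], [0, 0, 0]],
  [[0, 0, 0], [0, 0, 0]],
  [[0, -30, 0], [0, 0, 0]],
  [[0, -70, 0], [0, 0, 0]],
  [[0, -110, 0], [0, 0, 0]],
  [[-20, -140, -10], [0, 0, 0]],
  [[-60, -150, -20], [0, 0, 0]],
  [[-80, -150, -30], [0, 0, 0]],
  [[-80, -150, -30], [0, 0, 0]],
], fingers=0)

```text
time: 31.75
tcp_pos: [0.5091, 0.0114, 0.2346]
tool_rot: [[0.067, -0.01, -0.998], [0.998, -0.002, 0.067], [-0.003, -1.0, 0.009]]
contact_force: [-0.5, 0.3, -0.1]
width: 0.0437
```

```bash
python3 - <<'E'
from h import *
print(state()["tcp_pos"],state()["width"])
t=cap("top","top16");s=cap("side","side16");crop(t,60,110,400,310,2.3,"ct16");crop(s,160,80,340,330,2.4,"cs16")
go([.4325,-.304,.24])
E
```

```text
[0.5090698  0.01137029 0.23460932] 0.04370452333761038
shift [-321.3   -4.6   55. ] turn [-0.1   0.02 -0.02]
```

View pics/ct16.png

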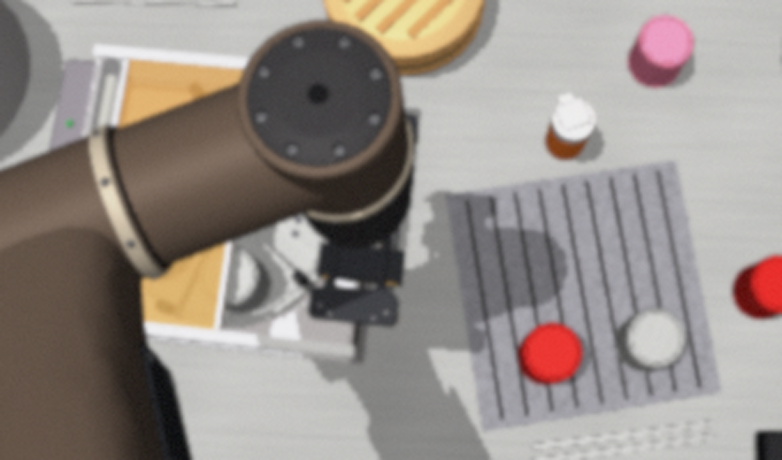

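View pics/cs16.png

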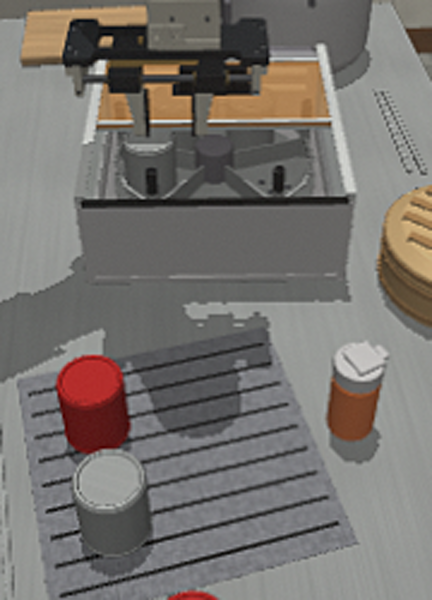

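Emit:
drive_tool([
  [[-40, 0, 7], [0, 0, 0]],
  [[-80, 0, 14], [0, 0, 0]],
  [[-125, 0, 21], [0, 0, 0]],
  [[-170, 0, 29], [0, 0, 0]],
  [[-215, 0, 37], [0, 0, 0]],
  [[-260, 0, 44], [0, 0, 0]],
  [[-300, 15, 51], [-0.05, 0, 0]],
  [[-321, 60, 55], [-0.1, 0, 0]],
  [[-321, 95, 55], [-0.1, 0, 0]],
  [[-321, 115, 55], [-0.1, 0, 0]],
], fingers=-1)

```text
time: 32.85
tcp_pos: [0.4291, -0.3034, 0.1172]
tool_rot: [[0.067, -0.004, -0.998], [0.998, -0.001, 0.067], [-0.001, -1.0, 0.004]]
contact_force: [1.2, 0.3, 0.3]
width: 0.0873
```

Emit:
drive_tool([
  [[0, 0, 0], [0, 0, 0]],
])

```text
time: 32.95
tcp_pos: [0.427, -0.3024, 0.1143]
tool_rot: [[0.068, -0.01, -0.998], [0.998, 0.001, 0.068], [0.0, -1.0, 0.01]]
contact_force: [0.3, -0.2, -0.3]
width: 0.0877
```

```bash
python3 - <<'E'
from h import *
print(state()["tcp_pos"],state()["width"]);go([.4325,-.304,.056])
s=cap("side","side17");crop(s,130,180,310,330,4,"cs17")
E
```

```text
[ 0.42702983 -0.30238113  0.11428666] 0.08767187136408096
shift [-1.3 58.2 -6.2] turn [-0.1  0.   0. ]
```

View pics/cs17.png

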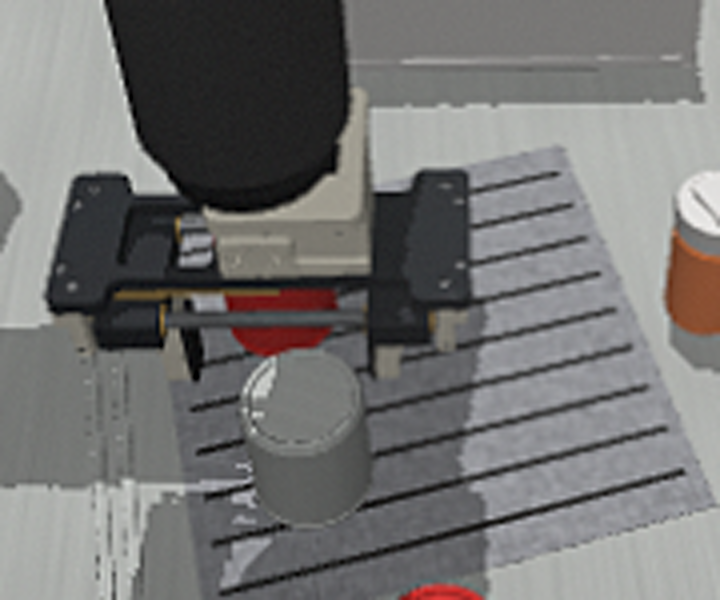

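Emit:
drive_tool([
  [[-1, 3, -4], [-0.1, 0, 0]],
  [[-1, 12, -6], [-0.1, 0, 0]],
  [[-1, 35, -6], [-0.1, 0, 0]],
  [[-1, 50, -6], [-0.1, 0, 0]],
  [[-1, 58, -6], [-0.1, 0, 0]],
  [[-1, 58, -6], [-0.1, 0, 0]],
])

```text
time: 33.6
tcp_pos: [0.433, -0.3037, 0.0569]
tool_rot: [[0.067, 0.001, -0.998], [0.998, 0.0, 0.067], [0.0, -1.0, -0.001]]
contact_force: [-0.2, 0.5, 0.0]
width: 0.0873
```

Emit:
drive_tool([
  [[0, 0, 0], [0, 0, 0]],
  [[0, 0, 0], [0, 0, 0]],
  [[0, 0, 0], [0, 0, 0]],
  [[0, 0, 0], [0, 0, 0]],
  [[0, 0, 0], [0, 0, 0]],
], fingers=1)

```text
time: 34.1
tcp_pos: [0.4331, -0.3038, 0.0576]
tool_rot: [[0.067, 0.001, -0.998], [0.998, -0.0, 0.067], [-0.0, -1.0, -0.001]]
contact_force: [-1.8, 0.9, 6.0]
width: 0.0679
```

Emit:
drive_tool([
  [[0, -20, 0], [0, 0, 0]],
  [[0, -50, 0], [0, 0, 0]],
  [[0, -90, 0], [0, 0, 0]],
  [[0, -130, 0], [0, 0, 0]],
  [[0, -160, 0], [0, 0, 0]],
  [[0, -195, 0], [0, 0, 0]],
  [[0, -195, 0], [0, 0, 0]],
])

```text
time: 34.8
tcp_pos: [0.4351, -0.3049, 0.2577]
tool_rot: [[0.066, 0.009, -0.998], [0.998, -0.004, 0.066], [-0.003, -1.0, -0.009]]
contact_force: [0.7, -1.0, -1.0]
width: 0.0674
```

```bash
python3 - <<'E'
from h import *
print(state()["tcp_pos"],state()["width"]);go(L2W(0,-.086,.24))
E
```

```text
[ 0.43510295 -0.30491145  0.25774962] 0.06744282706857235
shift [422.8  17.4 -97.9] turn [ 0.09  0.02 -0.03]
```

Emit:
drive_tool([
  [[40, 0, -9], [0, 0, 0]],
  [[80, 0, -18], [0, 0, 0]],
  [[125, 0, -29], [0, 0, 0]],
  [[170, 0, -39], [0, 0, 0]],
  [[220, 0, -51], [0, 0, 0]],
  [[270, 0, -62], [0, 0, 0]],
  [[320, 0, -74], [0, 0, 0]],
  [[365, 4, -85], [0.04, 0, 0]],
  [[405, 8, -94], [0.09, 0, 0]],
  [[423, 14, -98], [0.09, 0, 0]],
])

```text
time: 35.8
tcp_pos: [0.5617, 0.1139, 0.2423]
tool_rot: [[0.064, -0.001, -0.998], [0.998, -0.003, 0.064], [-0.003, -1.0, 0.001]]
contact_force: [0.2, -0.2, -1.7]
width: 0.0674
```

Emit:
drive_tool([
  [[0, 0, 0], [0, 0, 0]],
  [[0, 0, 0], [0, 0, 0]],
])

```text
time: 36.0
tcp_pos: [0.5612, 0.1138, 0.2413]
tool_rot: [[0.063, -0.002, -0.998], [0.998, -0.004, 0.063], [-0.004, -1.0, 0.002]]
contact_force: [-0.2, -0.3, -0.7]
width: 0.0669
```

```bash
python3 - <<'E'
from h import *
print(W2L(state()["tcp_pos"]),state()["width"]);go(L2W(0,-.086,.092))
s=cap("side","side18");crop(s,180,80,320,210,5,"cs18")
E
```

```text
[ 6.37391534e-06 -8.25524084e-02] 0.06685572464069252
shift [ -2.9 149.3  -0.3] turn [-0.02  0.05 -0.04]
```

View pics/cs18.png

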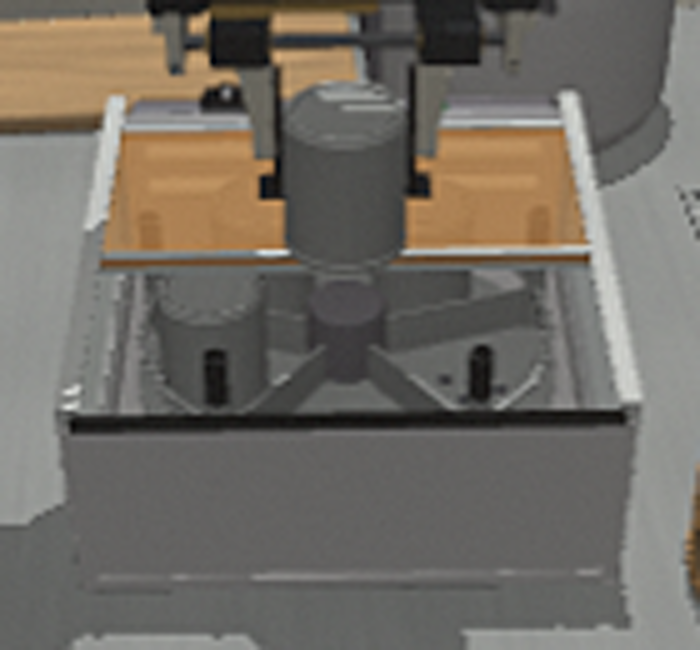

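Emit:
drive_tool([
  [[-3, 25, 0], [0, 0, 0]],
  [[-3, 55, 0], [0, 0, 0]],
  [[-3, 85, 0], [0, 0, 0]],
  [[-3, 110, 0], [0, 0, 0]],
  [[-3, 132, 0], [0, 0, 0]],
  [[-3, 143, 0], [0, 0, 0]],
  [[-3, 147, 0], [0, 0, 0]],
  [[-3, 149, 0], [0, 0, 0]],
])

```text
time: 36.85
tcp_pos: [0.5612, 0.1093, 0.0935]
tool_rot: [[0.065, -0.001, -0.998], [0.998, -0.003, 0.065], [-0.003, -1.0, 0.001]]
contact_force: [0.0, -0.5, -0.6]
width: 0.0678
```

Emit:
drive_tool([
  [[0, 1.5, 0], [0, 0, 0]],
  [[0, 3, 0], [0, 0, 0]],
  [[0, 3.5, 0], [0, 0, 0]],
])

```text
time: 37.15
tcp_pos: [0.5616, 0.1094, 0.0905]
tool_rot: [[0.065, 0.0, -0.998], [0.998, -0.003, 0.065], [-0.003, -1.0, -0.0]]
contact_force: [-0.4, 0.1, -1.6]
width: 0.0674
```

Emit:
drive_tool([
  [[0, 1, 0], [0, 0, 0]],
  [[0, 1, 0], [0, 0, 0]],
])

```text
time: 37.35
tcp_pos: [0.5616, 0.1095, 0.0897]
tool_rot: [[0.064, 0.001, -0.998], [0.998, -0.003, 0.064], [-0.002, -1.0, -0.001]]
contact_force: [-0.8, -0.7, -1.5]
width: 0.0671
```

Emit:
drive_tool([
  [[0, 1.5, 0], [0, 0, 0]],
  [[0, 1.5, 0], [0, 0, 0]],
])

```text
time: 37.55
tcp_pos: [0.5624, 0.1094, 0.0896]
tool_rot: [[0.063, 0.002, -0.998], [0.998, -0.003, 0.063], [-0.003, -1.0, -0.002]]
contact_force: [-1.5, -2.7, 8.1]
width: 0.0673
```

Emit:
drive_tool([
  [[0, 0, 0], [0, 0, 0]],
  [[0, 0, 0], [0, 0, 0]],
  [[0, 0, 0], [0, 0, 0]],
  [[0, -25, 0], [0, 0, 0]],
  [[0, -60, 0], [0, 0, 0]],
  [[0, -100, 0], [0, 0, 0]],
  [[0, -120, 0], [0, 0, 0]],
  [[0, -120, 0], [0, 0, 0]],
], fingers=-0.75)

```text
time: 38.35
tcp_pos: [0.5639, 0.1105, 0.2132]
tool_rot: [[0.063, 0.008, -0.998], [0.998, -0.0, 0.063], [0.0, -1.0, -0.008]]
contact_force: [-0.7, 0.6, -0.4]
width: 0.0767
```

```bash
python3 - <<'E'
from h import *
print(W2L(state()["tcp_pos"]),state()["width"]);go(L2W(-.005,.085,.21));
s=cap("side","side19");crop(s,160,80,340,330,2.4,"cs19")
E
```

```text
[ 0.00294992 -0.08565188] 0.07667730774113521
shift [170.7   3.2   7.1] turn [0.08 0.05 0.  ]
```

View pics/cs19.png

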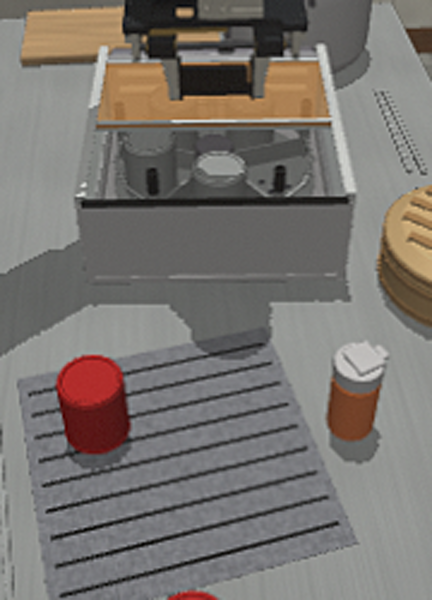

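Emit:
drive_tool([
  [[20, 0, 1], [0, 0, 0]],
  [[45, 0, 2], [0, 0, 0]],
  [[75, 0, 3], [0, 0, 0]],
  [[105, 0, 4], [0, 0, 0]],
  [[135, 0, 5], [0, 0, 0]],
  [[160, 0, 6], [0.08, 0, 0]],
  [[171, 0, 7], [0.08, 0, 0]],
  [[171, 0, 7], [0.08, 0, 0]],
], fingers=1)

```text
time: 39.2
tcp_pos: [0.5661, 0.2823, 0.209]
tool_rot: [[0.062, -0.005, -0.998], [0.998, -0.002, 0.062], [-0.002, -1.0, 0.005]]
contact_force: [-0.2, 0.5, -1.2]
width: 0.0182
```

```bash
python3 - <<'E'
from h import *
print(W2L(state()["tcp_pos"]),state()["width"]);go(L2W(-.005,.085,.15));
s=cap("side","side20");t=cap("top","top20");crop(s,180,60,320,190,5,"cs20");crop(t,60,110,300,290,3.2,"ct20")
E
```

```text
[-0.0065965   0.08580383] 0.018154024072711508
shift [-0.7 59.  -1.9] turn [-0.05  0.06 -0.02]
```

View pics/cs20.png

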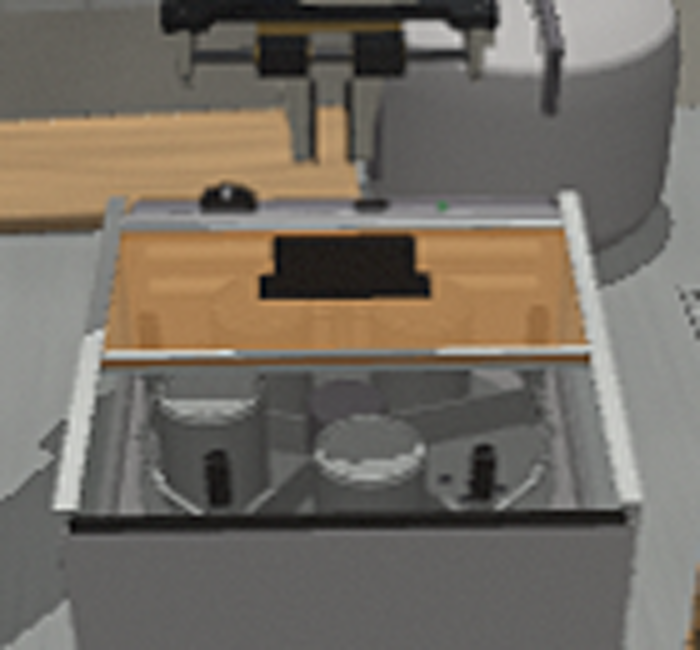

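View pics/ct20.png

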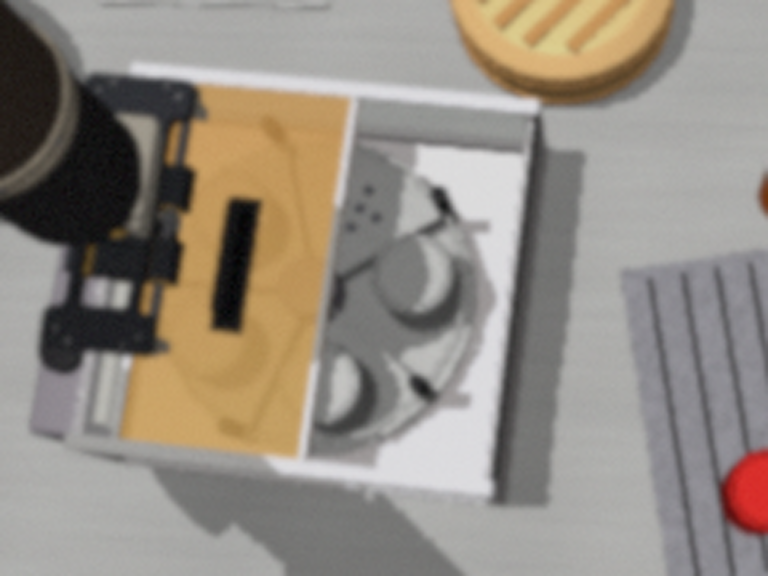

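```bash
python3 - <<'E'
from h import *
t=cap("top");s=cap("side")
crop(t,130,140,230,260,6,"ct21");crop(s,205,120,300,170,8,"cs21")
P,e=tri(t,(188.4,195.9),s,(254,149.4));print(W2L(P),P[2],e)
print(W2L(onz(t,(188.4,195.9),.114)),W2L(onz(s,(254,149.4),.114)))
E
```

```text
[ 0.0124629  -0.08860031] 0.11294902997616196 0.001110211696591884
[ 0.01281146 -0.08867787] [ 0.01189357 -0.09024745]
```

View pics/ct21.png

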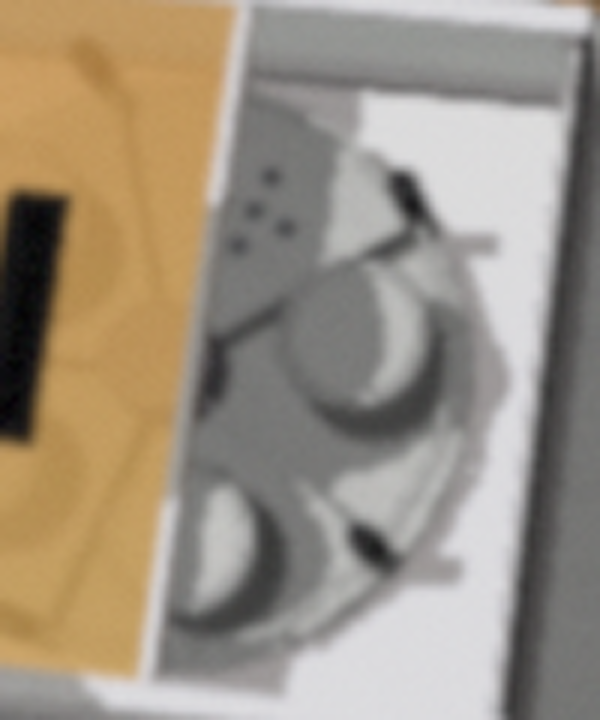

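View pics/cs21.png

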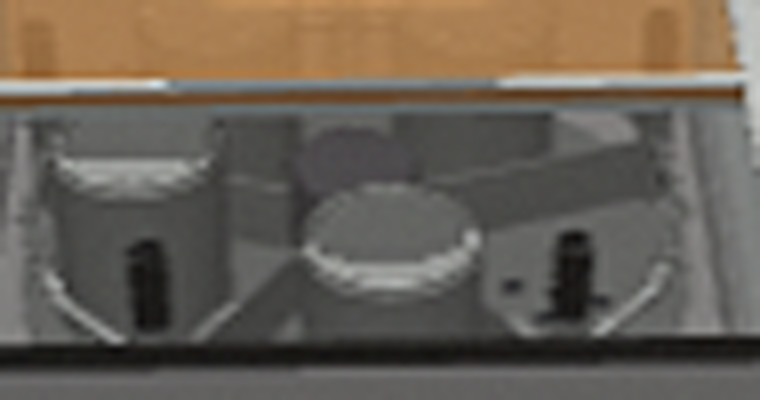

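The window cup sits about 12 mm off-centre toward +x. It stays flat (top at 113 mm, both views agree) and is 90 mm from the axis, well inside the bay. I'll close the door.

Emit:
drive_tool([
  [[-1, 15, -1], [0, 0, 0]],
  [[-1, 30, -2], [0, 0, 0]],
  [[-1, 45, -2], [0, 0, 0]],
  [[-1, 58, -2], [0, 0, 0]],
  [[-1, 58, -2], [0, 0, 0]],
])

```text
time: 39.9
tcp_pos: [0.5673, 0.2778, 0.1506]
tool_rot: [[0.065, -0.007, -0.998], [0.998, -0.003, 0.065], [-0.003, -1.0, 0.006]]
contact_force: [-1.1, -0.3, -0.1]
width: 0.0003
```

Emit:
drive_tool([
  [[-8, 0, 0], [0, 0, 0]],
  [[-16, 0, 0], [0, 0, 0]],
  [[-26, 0, 0], [0, 0, 0]],
  [[-38, 0, 0], [0, 0, 0]],
  [[-50, 0, 0], [0, 0, 0]],
  [[-62, 0, 0], [0, 0, 0]],
  [[-74, 0, 0], [0, 0, 0]],
  [[-86, 0, 0], [0, 0, 0]],
  [[-98, 0, 0], [0, 0, 0]],
  [[-98, 0, 0], [0, 0, 0]],
])

```text
time: 40.9
tcp_pos: [0.5608, 0.1781, 0.1511]
tool_rot: [[0.066, -0.007, -0.998], [0.998, -0.004, 0.066], [-0.004, -1.0, 0.006]]
contact_force: [0.6, 0.7, -0.2]
width: 0.0003
```

```bash
python3 - <<'E'
from h import *
print(W2L(state()["tcp_pos"]),state()["width"])
s=cap("side","side22");crop(s,180,60,320,190,5,"cs22")
E
```

```text
[-0.00477162 -0.01848982] 0.00027286277113600674
```

View pics/cs22.png

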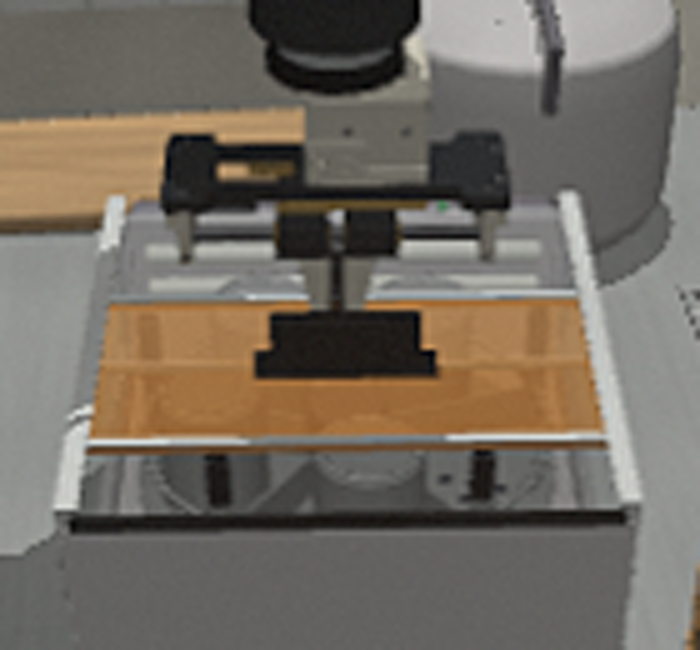

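Door is sliding. The predicted stop is at finger y ≈ -0.081 local, about 62 mm more.

Emit:
drive_tool([
  [[-10, 0, 0], [0, 0, 0]],
  [[-20, 0, 0], [0, 0, 0]],
  [[-30, 0, 0], [0, 0, 0]],
  [[-40, 0, 0], [0, 0, 0]],
  [[-47, 0, 0], [0, 0, 0]],
  [[-51, 0, 0], [0, 0, 0]],
  [[-54, 0, 0], [0, 0, 0]],
  [[-56, 0, 0], [0, 0, 0]],
])

```text
time: 41.75
tcp_pos: [0.5572, 0.1226, 0.1513]
tool_rot: [[0.066, -0.007, -0.998], [0.998, -0.004, 0.066], [-0.004, -1.0, 0.006]]
contact_force: [0.0, 2.0, -1.1]
width: -0.0
```

Emit:
drive_tool([
  [[-2, 0, 0], [0, 0, 0]],
  [[-4, 0, 0], [0, 0, 0]],
])

```text
time: 41.95
tcp_pos: [0.557, 0.1191, 0.1513]
tool_rot: [[0.066, -0.006, -0.998], [0.998, -0.003, 0.066], [-0.003, -1.0, 0.006]]
contact_force: [-2.8, 12.1, 0.6]
width: 0.0004
```

Emit:
drive_tool([
  [[-1.5, 0, 0], [0, 0, 0]],
  [[-3, 0, 0], [0, 0, 0]],
])

```text
time: 42.15
tcp_pos: [0.5571, 0.1191, 0.1514]
tool_rot: [[0.066, -0.005, -0.998], [0.998, 0.002, 0.066], [0.002, -1.0, 0.005]]
contact_force: [-3.9, 20.5, 0.9]
width: 0.0005
```

```bash
python3 - <<'E'
from h import *
print(W2L(state()["tcp_pos"]),state()["contact_force"])
E
```

```text
[-0.00443563 -0.07761313] [-3.94557267 20.530611    0.93237901]
```

Emit:
drive_tool([
  [[3, 0, 0], [0, 0, 0]],
  [[8, 0, 0], [0, 0, 0]],
  [[12, -20, 0], [0, 0, 0]],
  [[12, -60, 0], [0, 0, 0]],
  [[12, -100, 0], [0, 0, 0]],
  [[40, -110, 0], [0, 0, 0]],
  [[80, -110, 0], [0, 0, 0]],
  [[120, -110, 0], [0, 0, 0]],
  [[150, -110, 0], [0, 0, 0]],
  [[150, -110, 0], [0, 0, 0]],
])

```text
time: 43.15
tcp_pos: [0.5674, 0.2713, 0.2607]
tool_rot: [[0.064, -0.006, -0.998], [0.998, 0.001, 0.064], [0.0, -1.0, 0.006]]
contact_force: [0.3, 0.1, -0.8]
width: 0.0009
```

```bash
python3 - <<'E'
from h import *
print(state()["tcp_pos"],state()["contact_force"])
s=cap("side","side23");t=cap("top","top23");crop(s,180,80,320,210,5,"cs23");crop(t,60,110,300,290,3.2,"ct23")
print(W2L(onz(s,(249,133),.172)))
E
```

```text
[0.56743016 0.27128817 0.26071176] [ 0.30347822  0.13258602 -0.84743806]
[-0.00214262 -0.09084441]
```

View pics/cs23.png

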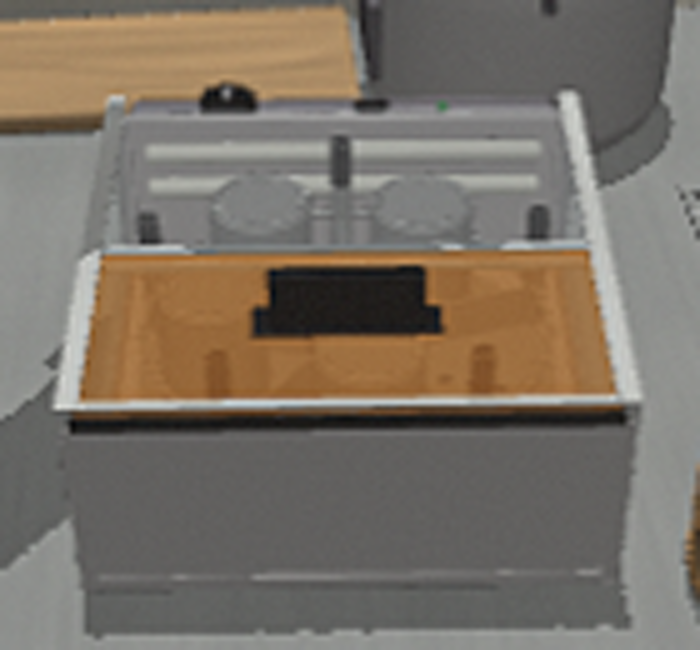

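View pics/ct23.png

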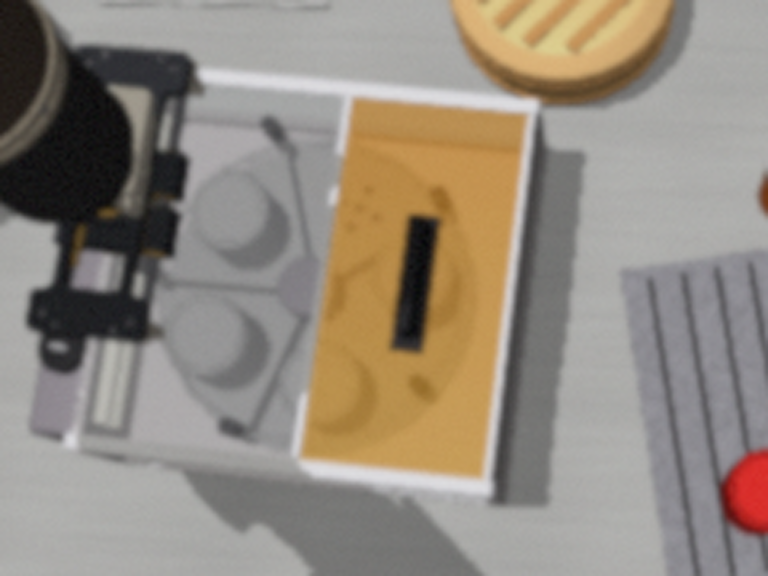

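View pics/side23.png

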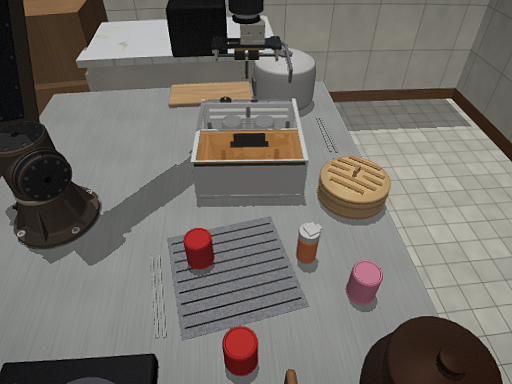

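The top view shows four cups upright in four bays: (132,178) and (126,217) behind, plus two under the amber pane. The door is at its end stop, and the shaker and chopsticks look undisturbed. Gripper is clear at 0.26 m, so I'll hand in.

```bash
python3 - <<'E'
from workcell import workorder,state
print(workorder.hand_in(),state()["time"])
E
```

```text
the job is handed in; nothing more can be done
the job is handed in; nothing more can be done
```

The job is handed in, at about 44 s on the robot's clock. I pushed the guard door open to its end stop. I then turned the carousel three clicks by gripping a post each time, and stood each of the three steel cups mouth down in a bay of its own. Finally I pushed the door shut against its stop.

**Last checks:**
- **Cups:** the last two pictures show four cups upright in four bays, including the one that was already inside. I judged uprightness by eye for all but the window cup.
- **Window cup:** it stands about 12 mm off its bay's centre, close to a fin. Before the door was shut, both cameras put its top at 113 mm, so it is flat on the deck, and its centre 90 mm from the axis, against the 122 mm limit.
- **Carousel:** it looks to be at rest in a click, about 2 mm off by the posts, against the 9 mm limit.
- **Door:** it met its end stop at about 20 N. The finger stopped about 3 mm from where I had predicted; in the picture the door looks fully shut.
- **Bystanders:** the shaker, chopsticks and red and pink cups look to be where they were. I did not measure them again.
- **Gripper:** it is clear of everything.

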